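# Load a rod-grip spindle and cap it tight

## Robot

A 7-joint arm with a two-finger parallel gripper is mounted at the origin on the work surface. World frame = base frame: x ahead of the robot, y to its left, z up, the work surface at z = 0. Lengths are in m, angles in rad, forces in N, time in s.
With the tool pointing down it reaches from about 0.4 to 0.85 m from the base axis. Payload 10.4 kg.
Tool frame: the origin (TCP) lies at the very end of the fingers, on their centre line; the grasp point (between the pads) lies 19 mm behind it; x points along the fingers, y is the direction in which the jaws open and shut, and the axes are right-handed (so a half turn about x gives the same grasp; the last joint's range is limited). The gripper opens to 85 mm and grips with 20 to 120 N. Pads are 22 mm wide; open, the fingers measure 114 mm over their backs; the gripper's body (76 mm by 85 mm) begins 54 mm behind the grasp point. The pads swing forward as they close: fully open they stand 13 mm farther back than shut.
Start: joints at [1.275, 0.332, -0.065, 1.46, 0.022, 1.35, -0.088], TCP at [0.168, -0.602, 0.231] pointing down, gripper open.
Joint ranges: [-2.6, 2.6], [-0.5, 2.12], [-1.47, 1.34], [0.16, 2.42], [-1.27, 4.41], [0.06, 2.06], [-2.6, 2.6]. Speed limits (rad/s): [2.22, 2.22, 2.79, 2.79, 3.14, 3.14, 3.14].

## Interface

Orientations are given as a unit quaternion [x, y, z, w].
In Python, from workcell import monitor, camera, ticket, regions_of gives the robot as it stands.
- The arm moves only by the tool step_arm, never from a script. Its argument "increments" is a list of rows, each a list of 5 numbers: the finger opening in m, from 0 to 0.0854, then the shift along the world's x, y, z in m, then the turn about the world's z in rad. A call has 1 to 12 rows; each row shifts and turns the commanded pose from where the row before left it; what a row does not reach is not made up. A row lasts 1/12 s, in which the tool goes at most 41.7 mm and 7.16 degrees, less where a joint would pass 70% of its speed; a pose out of reach is approached as far as the arm can. A call with a gripper value outside its range is refused whole. The fingers move at their own pace and stop on an object; "force" is the grip in N (left out, the last holds). Time passes only in rows, so rows that do not move let the fingers close. It gives the time, the measured TCP pose, the force and the opening at its end, in the units of the state.
- monitor.get_obs(): the state, without advancing time (a new reading comes with each control period).
- camera(name): name is "scene" or "top" or "wrist"; returns a dict with "color" (384x512x3 uint8, red, green, blue), "range_z" (384x512 float32, m along the optical axis (not along the pixel's ray), 0 where there is no reading), "fx", "fy", "cx", "cy" (pixels), "cam_to_world" (4x4, takes a point from camera to world coordinates). Camera axes: x right, y up, looking along -z (the intrinsics and any distortion apply to the point x, -y, -z); pixel columns grow to the right and rows downward; lengths in m; the calibration is good to about 2 mm. A picture is of the moment at which its call begins.
- ticket.hand_in(): hands the job in, once; it reports no verdict.
Trained networks look in a picture, given as the dict that the camera call returned (one of the last four; its "shot" number tells which), for a name from the list of things; names that differ only in an ending like _2 or _b are one class to them, and where a whole thing is asked for, a point or a joint stands for the part that bears it (a point fixed in the world has none). Each returns a list of dicts, best first, with "p" (0 to 1); they miss things now and then, are a little off and sometimes report something else, mostly with a low value. They report only what shows in the picture. A call takes as long as a camera call. They do not tell look-alikes from the thing itself.
- regions_of(picture, query): "region" (384x512 bool, what is visible of it) and "centre" ([row, column] in pixels, amid what is visible of it).
The state is a dict: "clock": time; "joint_pos": joint angles; "joint_velocities": joint speeds; "tau": joint torques, N m; "position": TCP position; "ee_rot": TCP orientation; "ft_force": force on the tool from outside, world axes, zero at the start; "torque": the same for the moment, N m; "grip_width": opening from 0.0 (shut) to 1.0 (fully open).
Only numpy, scipy, OpenCV 4.12 (cv2) and the standard library are available. Lean on these libraries where they do the work, as an engineer would, in place of code of your own. Each camera call takes 0.05 s, during which the arm holds its last target. There are 200 camera calls.

## Task

Build up the grip on the spindle of the black stand: slide on the cork sleeve first, then the blue spacer, then push the black end cap on, open end first, against the spacer until the stack has pushed the sprung collar all the way back (its red band is hidden), and the cap holds it there. Push gently, feeling for the end: ramming it bends the spindle or crushes the cork. Let go of everything, and leave the white cup and the red thread spool alone.

Things in the scene. Friction and masses are not known exactly. Their poses are not given: they have to be found in the camera images.
- stand: Black steel stand, fixed. Origin on the bench under its upright plate (90 mm wide, 133 mm high; chuck nose reaches 11 mm tip-side). Its x axis is level, along the spindle from free tip towards the stand: parts go on along +x; z up. Base plate 8 mm thick, 130 wide, from 35 mm tip-side of the origin to 115 mm behind. Contact forces on the stand and all on it that add up to 45 N count as ramming.
- tip (a point): Centre of the free end of the steel spindle, 145 mm from the stand's upright, 110 mm above the bench, axes as the stand's (x into the spindle). Spindle diameter 14 mm, its first 6 mm tapered from 6 mm. Only this end is measured; how far along the sprung collar stands changes each run (see the collar zone) and must be felt or seen.
- leaves (a point): On the spindle axis, 18 mm in from the tip, axes as the stand's: middle of two bowed brass leaf springs at its +y and -y sides, from 4 to 34 mm from the tip, 21 mm across at the bow (14 to 24 mm from the tip), ramped at both ends. Each yields inwards, about 2.6 N per mm. They drag up to 9 N on a part sliding over them (a little more on the ramp) and hold the cap by friction.
- collar_zone (a point): Point on the axis 75 mm from the tip, fixed to the stand. Nearby, 75 to 95 mm from the tip (not measured), is the face of an aluminium sprung collar, 29 mm diameter, 6 mm thick. It pushes back 4 mm against a black stop block, hiding the red band behind it: 1 N starts it, 2.8 N takes it all the way (slowly: it is greased), then the stop is hard. In the finished stack its spring loads the cork by 1.6 N or more.
- cork: Cork sleeve, a tube 40 mm long, 32 mm outer diameter, 18 mm bore right through. Origin at its centre, own x axis along the bore; both ends alike. About 30 g. Starts lying in one of the rack's cradles.
- spacer: Blue plastic spacer, a tube 20 mm long, 32 mm outer diameter, 18 mm bore right through. Origin at its centre, own x axis along the bore; both ends alike. About 25 g. Starts lying in one of the rack's cradles.
- cap: Black end cap, a cup 46 mm long, 32 mm outer diameter, blind bore 17 mm wide, 42 mm deep. Origin midway along it, own x axis along the bore, pointing out of the open end (+23 mm; brass disc on the closed end, -23 mm). About 40 g. Starts in one of the rack's cradles. In place its open end rests on the spacer, spindle not bottomed. 30 N or more between cap, spacer and cork crushes the cork.
- rack: Grey plastic parts rack, fixed: a bar 235 x 26 mm, 20 mm high, long along its own x, origin under its centre. Three cradles at x = -75, 0, +75 mm, each between two low ridges 30 mm long, 22 mm apart. Parts lie with their axes along the rack's x, the cap's open end to +x, centres 35 mm above the bench; both sides are free for fingers down to the bench. Which part lies where changes.
- cup: White plastic mixing cup, 66 mm diameter, 60 mm high, origin under its centre. Leave alone.
- spool: Red thread spool standing on end, 40 mm diameter, 46 mm high, origin under its centre. Leave alone.
There are look-alikes about, which are no part of the job. Of the things that look like the cork, the middle-sized one is meant. What is meant by the spacer is not turquoise, and is the smaller of those in its own colour.

How it is judged:
On the way, in this order (a step that is already met when the one before it is completed fails the run):
1. the cork sleeve is on the spindle, wholly past the tip (x of cork in the frame of tip between 0.02 and 0.085 m and y of cork in the frame of tip between -0.006 and 0.006 m and z of cork in the frame of tip between -0.006 and 0.006 m and angle between the x axis of cork and the x axis of stand, either way round below 0.2 rad), for 0.2 s.
2. the blue spacer is on the spindle after the cork (x of spacer in the frame of tip between 0.008 and 0.055 m and y of spacer in the frame of tip between -0.006 and 0.006 m and z of spacer in the frame of tip between -0.006 and 0.006 m and angle between the x axis of each of spacer, cork and the x axis of stand, either way round below 0.2 rad and x of cork in the frame of tip between 0.03 and 0.085 m and y of cork in the frame of tip between -0.006 and 0.006 m and z of cork in the frame of tip between -0.006 and 0.006 m), for 0.2 s.
At the end, for the whole second after the job is handed in: Cork, spacer, cap on the spindle in that order, within 6 mm and 0.2 rad of its axis, touching (gaps under 2.5 mm), cap open end to the spacer; the stack held against the sprung collar, still pushed back, its spring pressing cork on spacer with over 1.6 N; all released, at rest (x of cork in the frame of tip between 0.05 and 0.085 m and y of cork in the frame of tip between -0.006 and 0.006 m and z of cork in the frame of tip between -0.006 and 0.006 m and angle between the x axis of each of cork, spacer, cap and the x axis of stand, either way round below 0.2 rad and x of spacer in the frame of tip between 0.02 and 0.055 m and y of spacer in the frame of tip between -0.006 and 0.006 m and z of spacer in the frame of tip between -0.006 and 0.006 m and x of cap in the frame of tip between -0.012 and 0.022 m and y of cap in the frame of tip between -0.006 and 0.006 m and z of cap in the frame of tip between -0.006 and 0.006 m and distance between cork and spacer below 0.0325 m and distance between spacer and cap below 0.0355 m and x of spacer in the frame of cap above 0.02 m and contact force between cork and spacer above 1.6 N and contact force between the fingers and cork below 0.1 N and contact force between the fingers and spacer below 0.1 N and contact force between the fingers and cap below 0.1 N and linear speed of each of cork, spacer, cap below 0.01 m/s).
It fails at once if the stand or spindle is rammed (45 N or more in all) (contact force between stand and anything else above 45 N).
It fails at once if the cork is crushed: 30 N or more between the parts of the stack (contact force between cap and spacer above 30 N or contact force between spacer and cork above 30 N).
It fails at once if the cup is moved more than 15 mm (distance of cup from where it was at the start of the episode above 0.015 m).
It fails at once if the spool is moved more than 15 mm (distance of spool from where it was at the start of the episode above 0.015 m).
It also fails if it takes over 72 s, if anything falls off the work surface, if the arm or the gripper's body presses on something with over 40 N, if the wrist force passes 120 N, or if a joint passes its speed limit or range.

## Working session

There is one attempt and no reset: what is moved stays moved. The work goes in short steps, Python scripts to look and compute and a tool call to move; the robot and the scene stay as the last step left them, time stands still between calls to the robot, and variables do not carry over. Pictures are saved under pics/ and viewed, about 8 in all and at most 12, crops included, and the job is handed in when it is done.

Besides the shell and the picture viewer there is one more tool, called after "Request:" as name([rows], argument=value, ...), one row to a line, values as JSON. step_arm: Moves the arm, as the interface text tells. Its arguments: {"type":"object","properties":{"increments":{"type":"array"},"force":{"type":"number"}},"required":["increments"]}

```bash
mkdir -p pics; ls
cat > h.py <<'E'
import numpy as np, cv2
from workcell import monitor, camera, ticket, regions_of
def cloud(p):
    z=p["range_z"]; v,u=np.mgrid[0:z.shape[0],0:z.shape[1]]
    P=np.stack([(u-p["cx"])/p["fx"]*z, -(v-p["cy"])/p["fy"]*z, -z, np.ones_like(z)],-1)
    W=(P@np.asarray(p["cam_to_world"]).T)[...,:3]; W[z==0]=np.nan
    return W
def save(p,n): cv2.imwrite(f"pics/{n}.png",p["color"][...,::-1])
def find(p,q,W=None,minp=0.2):
    W=cloud(p) if W is None else W
    for r in regions_of(p,q):
        if r["p"]<minp: continue
        m=r["region"]; pts=W[m]; pts=pts[~np.isnan(pts[:,0])]
        col=p["color"][m].mean(0).round()
        print(q,round(r["p"],2),np.round(r["centre"]),m.sum(),col, "med",np.round(np.median(pts,0),3) if len(pts) else None,"lo",np.round(np.percentile(pts,2,0),3),"hi",np.round(np.percentile(pts,98,0),3))
def obs():
    o=monitor.get_obs(); print({k:np.round(v,4).tolist() for k,v in o.items() if k in("clock","position","ee_rot","ft_force","torque","grip_width","joint_pos")})
E
python3 - <<'E'
from h import *
obs()
ims=[]
for n in("scene","top"):
    p=camera(n); ims.append(p["color"])
    print(n,p["fx"],np.round(p["cam_to_world"],3).tolist(), p.keys())
    W=cloud(p)
    for q in("stand","cork","spacer","cap","rack","cup","spool"): find(p,q,W)
cv2.imwrite("pics/a.png",ims[0][...,::-1]);cv2.imwrite("pics/b.png",ims[1][...,::-1])
E
```

```text
pics
{'clock': 0.0, 'joint_pos': [1.2754, 0.3329, -0.0647, 1.4609, 0.0216, 1.3499, -0.0885], 'position': [0.1683, -0.6015, 0.2305], 'ee_rot': [-0.7004, -0.0966, 0.7006, -0.0957], 'ft_force': [0.1462, 0.7332, 0.885], 'torque': [-0.0204, 0.0431, -0.0417], 'grip_width': 0.9978}
scene 473.6717770724915 [[0.716, -0.478, 0.508, 1.061], [0.698, 0.51, -0.504, -0.513], [-0.018, 0.715, 0.699, 0.752], [0.0, 0.0, 0.0, 1.0]] dict_keys(['color', 'range_z', 'fx', 'fy', 'cx', 'cy', 'cam_to_world', 'shot'])
stand 0.89 [128. 307.] 2738 [67. 64. 66.] med [0.522 0.231 0.045] lo [0.465 0.108 0.003] hi [0.564 0.341 0.132]
cork 0.92 [261. 161.] 403 [109.  82.  60.] med [ 0.569 -0.256  0.047] lo [ 0.548 -0.275  0.02 ] hi [ 0.58  -0.233  0.053]
cork 0.83 [259. 106.] 825 [111.  83.  60.] med [ 0.483 -0.319  0.037] lo [ 0.444 -0.344  0.002] hi [ 0.503 -0.291  0.045]
cork 0.74 [236. 150.] 170 [114.  86.  62.] med [ 0.486 -0.229  0.019] lo [ 0.457 -0.243 -0.   ] hi [ 0.496 -0.215  0.024]
spacer 0.79 [210. 179.] 436 [ 51.  69. 120.] med [ 0.47  -0.135  0.034] lo [ 0.448 -0.155  0.005] hi [ 0.481 -0.115  0.046]
sp
[... 1668 characters left out ...]
215 [ 57.  93. 157.] med [ 0.464 -0.129  0.041] lo [ 0.448 -0.151  0.   ] hi [ 0.479 -0.11   0.047]
spacer 0.52 [179. 312.] 73 [ 52.  98. 171.] med [ 0.577 -0.173  0.048] lo [ 0.565 -0.182  0.035] hi [ 0.59  -0.165  0.053]
cap 0.74 [174. 283.] 240 [58. 50. 43.] med [ 0.592 -0.102  0.048] lo [ 0.576 -0.126  0.036] hi [ 0.608 -0.079  0.052]
rack 0.73 [179. 313.] 534 [130. 129. 127.] med [ 0.575 -0.188  0.019] lo [ 0.545 -0.29   0.   ] hi [ 0.608 -0.063  0.029]
cup 0.82 [146. 242.] 570 [149. 146. 145.] med [ 0.673 -0.001  0.014] lo [ 0.636 -0.032  0.001] hi [0.695 0.027 0.061]
spool 0.56 [238. 247.] 211 [179.  62.  50.] med [ 0.435 -0.013  0.045] lo [ 0.418 -0.032  0.005] hi [0.453 0.004 0.048]
```

View pics/a.png

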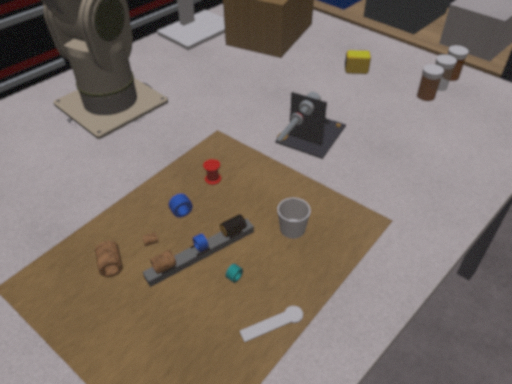

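View pics/b.png

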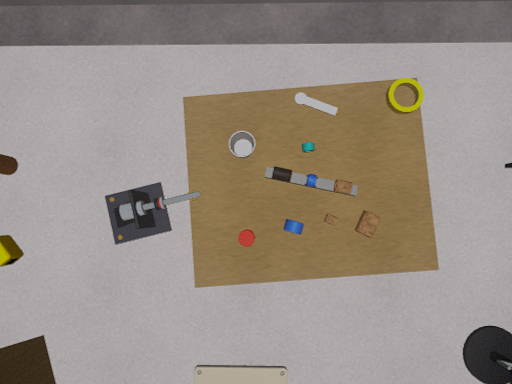

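Run:
```python
from h import *
from scipy.spatial.transform import Rotation as R
Rm=R.from_quat(monitor.get_obs()["ee_rot"]).as_matrix(); print("tool axes cols",np.round(Rm,3).tolist())
for n in("scene","top"):
    p=camera(n); W=cloud(p)
    x,y,z=W[...,0],W[...,1],W[...,2]; c=p["color"].astype(int)
    m=(x>.48)&(x<.60)&(y>.06)&(y<.24)&(z>.095)&(z<.135)
    P=W[m]
    # bins along y
    for a in np.arange(.07,.24,.01):
        q=P[(P[:,1]>=a)&(P[:,1]<a+.01)]
        if len(q): print(n,round(a,3),len(q),"x",np.round([q[:,0].min(),np.median(q[:,0]),q[:,0].max()],3),"z",np.round([np.median(q[:,2]),q[:,2].max()],3))
    s=P[(P[:,1]<.17)]; print("miny",s[:,1].min(),"fit x=a*y+b",np.polyfit(s[:,1],s[:,0],1))
    # rack parts top ridge
    m=(x>.53)&(x<.63)&(y>-.3)&(y<-.06)&(z>.043)&(z<.06); P=W[m]
    f=np.polyfit(P[:,1],P[:,0],1); print("rack fit",f,"ys",np.round([P[:,1].min(),P[:,1].max()],3))
    m=(x>.53)&(x<.63)&(y>-.33)&(y<-.04)&(z>.012)&(z<.026);P=W[m]; 
    print("rack bar",np.polyfit(P[:,1],P[:,0],1),P.min(0).round(3),P.max(0).round(3))
    im=p["color"][100:300,60:360] if n=="scene" else p["color"][140:260,90:390]
    im=cv2.resize(im,None,fx=2.6,fy=2.6,interpolation=cv2.INTER_CUBIC); cv2.imwrite(f"pics/z{n}.png",im[...,::-1])
```

```text
tool axes cols [[0.0, 0.269, -0.963], [-0.0, -0.963, -0.269], [-1.0, 0.0, 0.0]]
scene 0.08 3 x [0.539 0.542 0.542] z [0.112 0.114]
scene 0.09 32 x [0.535 0.542 0.547] z [0.115 0.118]
scene 0.1 29 x [0.526 0.538 0.547] z [0.113 0.118]
scene 0.11 25 x [0.526 0.537 0.544] z [0.115 0.118]
scene 0.12 21 x [0.526 0.535 0.54 ] z [0.116 0.118]
scene 0.13 20 x [0.524 0.531 0.537] z [0.115 0.12 ]
scene 0.14 23 x [0.52  0.53  0.534] z [0.115 0.118]
scene 0.15 21 x [0.519 0.527 0.531] z [0.114 0.118]
scene 0.16 23 x [0.507 0.522 0.53 ] z [0.116 0.119]
scene 0.17 74 x [0.505 0.525 0.534] z [0.116 0.126]
scene 0.18 38 x [0.508 0.523 0.532] z [0.121 0.127]
scene 0.19 12 x [0.513 0.524 0.53 ] z [0.118 0.125]
scene 0.2 16 x [0.506 0.515 0.521] z [0.115 0.118]
scene 0.21 64 x [0.493 0.507 0.523] z [0.117 0.127]
scene 0.22 134 x [0.48  0.5   0.525] z [0.122 0.134]
scene 0.23 190 x [0.485 0.526 0.548] z [0.121 0.134]
miny 0.08860700909244068 fit x=a*y+b [-0.2693727   0.56713183]
rack fit [0.20657258 0.61845561] ys [-0.275 -0.079]
rack bar [0.21568392 0.621274  ] [ 0.542 -0.295  0.012] [ 0.615 -0.06   0.
[... 297 characters left out ...]
.119]
top 0.14 25 x [0.52  0.527 0.534] z [0.115 0.119]
top 0.15 29 x [0.518 0.524 0.531] z [0.115 0.118]
top 0.16 28 x [0.506 0.52  0.529] z [0.115 0.118]
top 0.17 58 x [0.504 0.517 0.532] z [0.119 0.125]
top 0.18 59 x [0.502 0.515 0.531] z [0.12  0.125]
top 0.19 25 x [0.506 0.515 0.527] z [0.116 0.124]
top 0.2 29 x [0.504 0.511 0.518] z [0.115 0.117]
top 0.21 50 x [0.492 0.504 0.515] z [0.116 0.126]
top 0.22 115 x [0.481 0.499 0.522] z [0.123 0.134]
top 0.23 131 x [0.481 0.517 0.541] z [0.129 0.135]
miny 0.08945276014854264 fit x=a*y+b [-0.24994464  0.56223985]
rack fit [0.20622835 0.61341135] ys [-0.273 -0.079]
rack bar [0.20740504 0.61387439] [ 0.542 -0.293  0.013] [ 0.614 -0.06   0.026]
```

View pics/zscene.png

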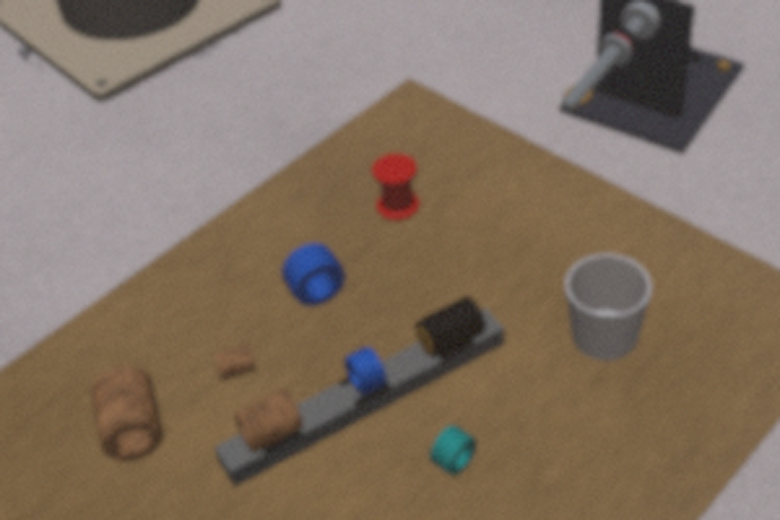

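Request:
step_arm([
  [0.0854,0.028,0.025,0,0.09],
  [0.0854,0.03,0.0265,0,0.09],
  [0.0854,0.03,0.0265,0,0.09],
  [0.0854,0.03,0.0265,0,0.09],
  [0.0854,0.03,0.0265,0,0.09],
  [0.0854,0.03,0.0265,0,0.09],
  [0.0854,0.03,0.0265,0,0.09],
  [0.0854,0.03,0.0265,0,0.09],
  [0.0854,0.03,0.0265,0,0.09],
  [0.0854,0.03,0.0265,0,0.09],
  [0.0854,0.03,0.0265,0,0.09],
  [0.0854,0.03,0.0265,0,0.09],
], force=30)

```text
clock: 1.9
position: [0.5276, -0.284, 0.2317]
ee_rot: [0.551, 0.443, -0.55, 0.444]
ft_force: [1.3, -0.9, -0.5]
grip_width: 1.0
```

Run:
```python
from h import *
from scipy.spatial.transform import Rotation as R
obs()
Rm=R.from_quat(monitor.get_obs()["ee_rot"]).as_matrix(); print("tooly heading",np.degrees(np.arctan2(Rm[1,1],Rm[0,1])))
p=camera("wrist"); W=cloud(p); save(p,"w1"); print(np.round(p["cam_to_world"],3).tolist(),p["fx"])
for q in("cork","spacer","cap"): find(p,q,W)
x,y,z=W[...,0],W[...,1],W[...,2]
m=(x>.53)&(x<.63)&(y>-.3)&(y<-.06)&(z>.040)&(z<.06); P=W[m]
np.save("w1.npy",W)
print(len(P), P.min(0) if len(P) else 0, P.max(0) if len(P) else 0)
if len(P):
  print(np.polyfit(P[:,1],P[:,0],1))
```

```text
{'clock': 1.9, 'joint_pos': [0.7946, 0.3117, -0.4678, 1.5134, 0.1424, 1.3496, 0.1011], 'position': [0.5276, -0.284, 0.2317], 'ee_rot': [0.5506, 0.4435, -0.5505, 0.444], 'ft_force': [1.2735, -0.9449, -0.4855], 'torque': [-0.0486, -0.0578, -0.0591], 'grip_width': 1.0002}
tooly heading -12.260315228196077
[[0.977, 0.205, 0.054, 0.541], [-0.212, 0.943, 0.256, -0.218], [0.001, -0.262, 0.965, 0.374], [0.0, 0.0, 0.0, 1.0]] 345.35803063033666
cork 0.94 [199. 213.] 2394 [145. 107.  68.] med [ 0.473 -0.309  0.04 ] lo [ 0.444 -0.34   0.001] hi [ 0.501 -0.287  0.044]
cork 0.87 [124. 288.] 1422 [147. 109.  71.] med [ 0.561 -0.251  0.049] lo [ 0.545 -0.271  0.025] hi [ 0.578 -0.232  0.052]
cork 0.78 [115. 201.] 646 [146. 107.  69.] med [ 0.482 -0.226  0.02 ] lo [ 0.468 -0.24   0.002] hi [ 0.494 -0.211  0.023]
spacer 0.89 [ 14. 377.] 921 [ 12. 135. 131.] med [ 0.661 -0.172  0.028] lo [ 0.655 -0.184  0.005] hi [ 0.675 -0.158  0.032]
spacer 0.83 [ 33. 290.] 977 [ 49.  93. 178.] med [ 0.577 -0.175  0.048] lo [ 0.563 -0.185  0.001] hi [ 0.598 -0.163  0.052]
spacer 0.67 [ 18. 158.] 1726 [ 33.  87. 177.] med [ 0.465 -0.137  0.041] lo [ 0.447 -0.153  0.008] hi [ 0.479 -0.121  0.046]
2182 [ 0.54310966 -0.27360838  0.04000113] [ 0.59421865 -0.16165171  0.05321741]
[0.19819894 0.61130149]
```

View pics/w1.png

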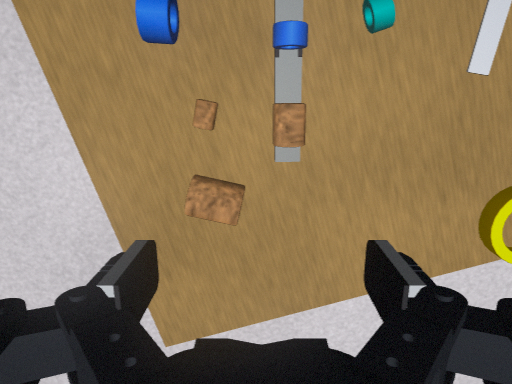

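Request:
step_arm([
  [0.06,0.017,0.016,0,0.006],
  [0.06,0.017,0.016,0,0.006],
  [0.06,0,0,-0.036,0],
  [0.06,0,0,-0.036,0],
  [0.06,0,0,-0.036,0],
  [0.06,0,0,-0.036,0],
  [0.06,0,0,-0.024,0],
  [0.06,0,0,-0.012,0],
  [0.06,0,0,0,0],
  [0.06,0,0,0,0],
], force=30)

```text
clock: 2.93
position: [0.5604, -0.2544, 0.0522]
ee_rot: [0.549, 0.445, -0.549, 0.446]
ft_force: [0.6, 0.9, 0.1]
grip_width: 0.703
```

Run:
```python
from h import *
obs()
p=camera("wrist"); W=cloud(p); save(p,"w2")
for q in("cork","spacer","cap"): find(p,q,W)
p=camera("top"); W=cloud(p); find(p,"cork",W)
```

```text
{'clock': 2.9333, 'joint_pos': [0.7059, 0.5086, -0.4518, 1.6545, 0.2501, 1.0356, -0.032], 'position': [0.5604, -0.2544, 0.0522], 'ee_rot': [0.5491, 0.4453, -0.5491, 0.4457], 'ft_force': [0.5806, 0.8968, 0.1122], 'torque': [0.0269, -0.0357, 0.0203], 'grip_width': 0.7033}
cork 0.84 [365. 112.] 1184 [134.  98.  65.] med [ 0.467 -0.309  0.043] lo [ 0.451 -0.322  0.008] hi [ 0.504 -0.302  0.045]
cork 0.77 [196. 108.] 2457 [147. 108.  69.] med [ 0.484 -0.224  0.019] lo [ 0.471 -0.24   0.004] hi [ 0.495 -0.21   0.022]
cork 0.76 [229. 263.] 5898 [154. 113.  74.] med [ 0.562 -0.247  0.049] lo [ 0.547 -0.27   0.026] hi [ 0.578 -0.23   0.052]
spacer 0.97 [ 19. 442.] 3104 [  5. 137. 135.] med [ 0.661 -0.174  0.026] lo [ 0.655 -0.184  0.004] hi [ 0.675 -0.162  0.032]
spacer 0.85 [32. 25.] 3601 [ 13.  64. 141.] med [ 0.472 -0.139  0.012] lo [ 0.461 -0.154  0.004] hi [ 0.479 -0.123  0.04 ]
spacer 0.66 [ 57. 264.] 3904 [ 45. 104. 202.] med [ 0.578 -0.174  0.049] lo [ 0.564 -0.185  0.031] hi [ 0.593 -0.163  0.052]
cork 0.72 [214. 140.] 3092 [79. 77. 81.] med [0.499 0.238 0.01 ] lo [0.428 0.111 0.004] hi [0.562 0.341 0.132]
cork 0.54 [225. 363.] 179 [131.  99.  67.] med [ 0.463 -0.301  0.039] lo [ 0.444 -0.313  0.01 ] hi [ 0.482 -0.288  0.046]
```

Request:
step_arm([
  [0.06,0.002,0.004,-0.014,0],
  [0.06,0,0,-0.014,0],
  [0.06,0,0,-0.01,0],
  [0.06,0,0,0,0],
  [0.03,0,0,0,0],
  [0.02,0,0,0,0],
  [0.02,0,0,0,0],
  [0.02,0,0,0,0],
  [0.02,0,0,0,0],
  [0.02,0,0,0,0],
], force=35)

```text
clock: 4.07
position: [0.5626, -0.2495, 0.0137]
ee_rot: [0.549, 0.446, -0.549, 0.446]
ft_force: [0.3, 0.2, 1.8]
grip_width: 0.352
```

Request:
step_arm([
  [0.02,0,0,0.012,0],
  [0.02,0,0,0.025,0],
  [0.02,0,0,0.025,0],
  [0.02,0,0.005,0.025,0],
  [0.02,-0.001,0.02,0.015,0.044],
  [0.02,-0.001,0.03,0,0.05],
  [0.02,-0.002,0.034,0,0.05],
  [0.02,-0.002,0.034,0,0.05],
  [0.02,-0.002,0.034,0,0.05],
  [0.02,-0.002,0.034,0,0.05],
  [0.02,-0.002,0.034,0,0.05],
  [0.02,-0.002,0.034,0,0.05],
])

```text
clock: 5.07
position: [0.5482, 0.0111, 0.1165]
ee_rot: [0.45, 0.545, -0.45, 0.546]
ft_force: [0.6, 0.2, -0.2]
grip_width: 0.356
```

```bash
cat >> h.py <<'E'
from scipy.spatial.transform import Rotation as R
def heading():
    Rm=R.from_quat(monitor.get_obs()["ee_rot"]).as_matrix(); return np.degrees(np.arctan2(Rm[1,1],Rm[0,1]))
def spindle(p,W,n):
    x,y,z=W[...,0],W[...,1],W[...,2]
    m=(x>.48)&(x<.60)&(y>.07)&(y<.24)&(z>.098)&(z<.132); P=W[m]
    mid=[]
    for a in np.arange(.08,.24,.006):
        q=P[(P[:,1]>=a)&(P[:,1]<a+.006)]
        if len(q)>5:
            mx=(np.percentile(q[:,0],2)+np.percentile(q[:,0],98))/2
            mid.append((a+.003,mx)); print(n,round(a+.003,4),len(q),"x",np.round([q[:,0].min(),np.median(q[:,0]),q[:,0].max()],4),"zmax",round(np.percentile(q[:,2],95),4))
    print("miny",P[:,1].min() if len(P) else None)
E
python3 - <<'E'
from h import *
obs(); print(heading())
p=camera("wrist"); W=cloud(p); save(p,"w3"); spindle(p,W,"w")
find(p,"cork",W);
E
```

```text
{'clock': 5.0667, 'joint_pos': [0.4676, 0.334, -0.669, 1.7758, 0.2299, 1.1097, -0.087], 'position': [0.5482, 0.0111, 0.1165], 'ee_rot': [0.4503, 0.5448, -0.4501, 0.5457], 'ft_force': [0.6357, 0.21, -0.2411], 'torque': [-0.0165, -0.072, -0.0442], 'grip_width': 0.3561}
10.91025027368162
w 0.089 79 x [0.5353 0.5389 0.5436] zmax 0.1141
w 0.095 546 x [0.5305 0.5384 0.5456] zmax 0.1171
w 0.101 790 x [0.5265 0.5367 0.5468] zmax 0.1175
w 0.107 930 x [0.525  0.536  0.5472] zmax 0.1173
w 0.113 361 x [0.5248 0.5395 0.5464] zmax 0.1171
miny 0.090264803218303
cork 0.79 [279. 259.] 9438 [159. 116.  76.] med [0.547 0.016 0.151] lo [ 0.533 -0.007  0.129] hi [0.563 0.031 0.155]
```

View pics/w3.png

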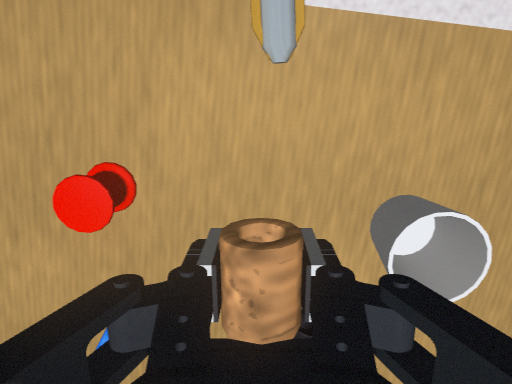

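Request:
step_arm([
  [0.02,0.001,0.012,-0.01,0.025],
  [0.02,0.001,0.012,-0.01,0.025],
  [0.02,0,0.008,-0.008,0],
  [0.02,0,0,0,0],
  [0.02,0,0,0,0],
])

```text
clock: 5.58
position: [0.5499, 0.0417, 0.0864]
ee_rot: [0.437, 0.556, -0.437, 0.555]
ft_force: [-0.3, -0.7, -0.0]
grip_width: 0.357
```

Run:
```python
from h import *
obs(); print(heading())
p=camera("wrist"); W=cloud(p); save(p,"w4"); spindle(p,W,"w")
find(p,"cork",W);
```

```text
{'clock': 5.5833, 'joint_pos': [0.4123, 0.384, -0.6759, 1.7912, 0.2709, 1.0627, -0.1235], 'position': [0.5499, 0.0417, 0.0864], 'ee_rot': [0.4367, 0.5564, -0.4374, 0.5553], 'ft_force': [-0.2607, -0.6608, -0.0227], 'torque': [0.0006, 0.0057, 0.034], 'grip_width': 0.3569}
13.650353402009886
w 0.089 67 x [0.5354 0.5391 0.5433] zmax 0.1139
w 0.095 600 x [0.5302 0.5385 0.5452] zmax 0.117
w 0.101 1026 x [0.5268 0.537  0.5468] zmax 0.1174
w 0.107 1248 x [0.5251 0.5361 0.5472] zmax 0.1173
w 0.113 1265 x [0.5246 0.5351 0.5463] zmax 0.1174
w 0.119 1067 x [0.5257 0.5341 0.5448] zmax 0.1175
w 0.125 966 x [0.5243 0.5318 0.5398] zmax 0.1175
w 0.131 941 x [0.5227 0.5308 0.5382] zmax 0.1176
w 0.137 56 x [0.5313 0.535  0.5365] zmax 0.116
miny 0.09047672791247126
cork 0.58 [280. 256.] 9629 [156. 114.  74.] med [0.549 0.047 0.121] lo [0.533 0.022 0.098] hi [0.565 0.061 0.124]
```

View pics/w4.png

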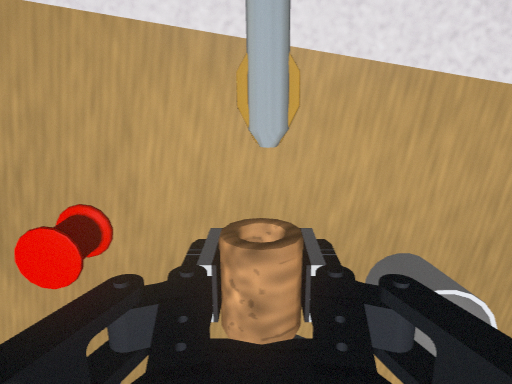

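Request:
step_arm([
  [0.02,0.0018,0.0004,0.0023,0],
  [0.02,-0.0019,0.0078,0,0],
  [0.02,-0.0019,0.0078,0,0],
  [0.02,-0.0019,0.0078,0,0],
  [0.02,-0.0007,0.0029,0,0],
  [0.02,-0.0007,0.0029,0,0],
  [0.02,-0.0007,0.0029,0,0],
  [0.02,-0.0007,0.0029,0,0],
  [0.02,0,0,0,0],
])

```text
clock: 6.43
position: [0.5436, 0.0776, 0.0897]
ee_rot: [0.437, 0.556, -0.437, 0.556]
ft_force: [-0.2, -0.5, -0.7]
grip_width: 0.355
```

Run:
```python
from h import *
obs(); print(heading())
p=camera("wrist"); W=cloud(p); save(p,"w5"); 
x,y,z=W[...,0],W[...,1],W[...,2]
spindle(p,W,"w")
```

```text
{'clock': 6.4333, 'joint_pos': [0.3621, 0.3773, -0.6931, 1.7957, 0.272, 1.0659, -0.1909], 'position': [0.5436, 0.0776, 0.0897], 'ee_rot': [0.437, 0.556, -0.4369, 0.5559], 'ft_force': [-0.1691, -0.5267, -0.6914], 'torque': [0.0027, -0.0084, -0.0385], 'grip_width': 0.3549}
13.668313350344617
w 0.083 2300 x [0.5127 0.5344 0.5602] zmax 0.1287
w 0.089 2185 x [0.5189 0.5429 0.5697] zmax 0.1279
w 0.095 2723 x [0.5265 0.5473 0.5749] zmax 0.1275
w 0.101 791 x [0.5267 0.5374 0.5539] zmax 0.1174
w 0.107 917 x [0.5251 0.5363 0.5471] zmax 0.1173
w 0.113 949 x [0.5244 0.5352 0.5464] zmax 0.1174
w 0.119 802 x [0.5257 0.5343 0.5448] zmax 0.1174
w 0.125 705 x [0.5243 0.5318 0.5395] zmax 0.1175
w 0.131 739 x [0.5225 0.5304 0.538 ] zmax 0.1175
w 0.137 772 x [0.5212 0.5289 0.5368] zmax 0.1175
w 0.143 803 x [0.5195 0.5275 0.5353] zmax 0.1175
w 0.149 847 x [0.5182 0.5258 0.5337] zmax 0.1175
w 0.155 871 x [0.5164 0.5243 0.5321] zmax 0.1175
w 0.161 918 x [0.5152 0.5228 0.5306] zmax 0.1176
w 0.167 872 x [0.5141 0.5218 0.529 ] zmax 0.1175
w 0.173 62 x [0.5234 0.5259 0.5274] zmax 0.1163
miny 0.07000019728152042
```

View pics/w5.png

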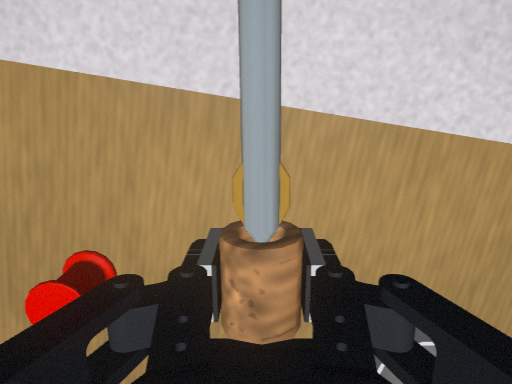

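Request:
step_arm([
  [0.02,-0.0007,0.0029,-0.0005,0.006],
  [0.02,-0.0007,0.0029,0,0],
  [0.02,-0.0008,0.0029,0,0],
  [0.02,-0.0007,0.0029,0,0],
  [0.02,-0.0007,0.0029,0,0],
])

```text
clock: 6.9
position: [0.5403, 0.0911, 0.0892]
ee_rot: [0.436, 0.557, -0.436, 0.557]
ft_force: [0.7, -4.1, -0.2]
grip_width: 0.35
```

Request:
step_arm([
  [0.02,-0.0007,0.0029,0,0],
  [0.02,-0.0007,0.0029,0,0],
  [0.02,-0.0008,0.0029,0,0],
  [0.02,-0.0007,0.0029,0,0],
  [0.02,-0.0007,0.0029,0,0],
  [0.02,-0.0007,0.0029,0,0],
  [0.02,-0.0008,0.0029,0,0],
  [0.02,-0.0007,0.0029,0,0],
  [0.02,-0.0007,0.0029,0,0],
])

```text
clock: 7.65
position: [0.5336, 0.1179, 0.0892]
ee_rot: [0.435, 0.557, -0.435, 0.557]
ft_force: [3.4, -3.0, -0.0]
grip_width: 0.355
```

Run:
```python
from h import *
obs(); print(heading())
p=camera("wrist"); W=cloud(p); save(p,"w6"); 
x,y,z=W[...,0],W[...,1],W[...,2]
c=p["color"].astype(int)
spindle(p,W,"w")
```

```text
{'clock': 7.65, 'joint_pos': [0.3025, 0.3767, -0.7112, 1.8022, 0.2781, 1.0648, -0.2663], 'position': [0.5336, 0.1179, 0.0892], 'ee_rot': [0.4355, 0.5571, -0.4354, 0.5572], 'ft_force': [3.4199, -3.0297, -0.022], 'torque': [-0.7719, -0.4476, 0.0328], 'grip_width': 0.3545}
13.982959828172092
w 0.095 133 x [0.5227 0.5268 0.535 ] zmax 0.1246
w 0.101 898 x [0.5215 0.5347 0.5532] zmax 0.1269
w 0.107 1282 x [0.5183 0.5347 0.5531] zmax 0.1273
w 0.113 1486 x [0.5167 0.5335 0.5527] zmax 0.1276
w 0.119 1959 x [0.4979 0.529  0.5513] zmax 0.1281
w 0.125 2261 x [0.5023 0.5251 0.5498] zmax 0.1282
w 0.131 2667 x [0.5146 0.5329 0.5663] zmax 0.1274
w 0.137 1996 x [0.521  0.537  0.5664] zmax 0.1269
w 0.143 615 x [0.5195 0.5273 0.535 ] zmax 0.1175
w 0.149 640 x [0.5182 0.5258 0.5335] zmax 0.1174
w 0.155 648 x [0.5169 0.5243 0.5319] zmax 0.1175
w 0.161 710 x [0.515  0.5228 0.5307] zmax 0.1175
w 0.167 719 x [0.5137 0.5213 0.5292] zmax 0.1174
w 0.173 938 x [0.5054 0.5174 0.5275] zmax 0.1242
w 0.179 1557 x [0.5037 0.5181 0.5324] zmax 0.1246
w 0.185 1652 x [0.5029 0.5164 0.5313] zmax 0.1241
w 0.191 1525 x [0.5021 0.5169 0.5295] zmax 0.1243
w 0.197 987 x [0.506  0.5144 0.5279] zmax 0.1217
w 0.203 929 x [0.5047 0.5122 0.5199] zmax 0.1175
w 0.209 639 x [0.5038 0.5123 0.5184] zmax 0.1175
w 0.215 7 x [0.5164 0.517  0.5172] zmax 0.1121
miny 0.09314422694181071
```

View pics/w6.png

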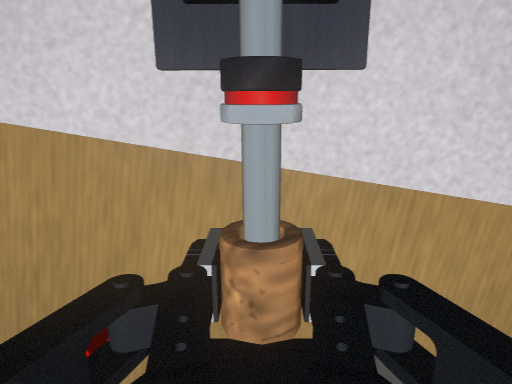

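```bash
cat >> h.py <<'E'
a=np.radians(13.95); U=np.array([-np.sin(a),np.cos(a)]); N=np.array([np.cos(a),np.sin(a)])
TIP=np.array([.5395,.0895])
def prof(W,zmin=.119,zmax=.1275):
    s=(W[...,:2]-TIP)@U*1e3; n=(W[...,:2]-TIP)@N*1e3; z=W[...,2]
    m=(abs(n)<5)&(s>-70)&(s<130)&(z>.10)&(z<.14)
    for b in range(-68,118,2):
        q=m&(s>=b)&(s<b+2)
        if q.sum()>4: print(b,int(q.sum()),round(float(np.percentile(z[q],90))*1e3,1),end=" | ")
    q=m&(z>.1195)&(z<.1265); ss=np.sort(s[q&(s>60)]); print("\ncollar s first",ss[:3],np.percentile(ss,1))
    o=monitor.get_obs(); t=np.array(o["position"][:2])-TIP
    print("TCP s,n",np.round([t@U*1e3,t@N*1e3],2),"F along,lat",np.round([np.array(o["ft_force"][:2])@U,np.array(o["ft_force"][:2])@N],2))
E
python3 - <<'E'
from h import *
p=camera("wrist"); W=cloud(p); prof(W); obs()
E
```

```text
10 101 126.8 | 12 123 127.2 | 14 130 127.1 | 16 135 127.1 | 18 133 127.1 | 20 138 127.3 | 22 148 127.1 | 24 130 127.1 | 26 137 127.1 | 28 141 127.2 | 30 157 127.2 | 32 144 127.2 | 34 159 127.1 | 36 151 127.2 | 38 150 127.1 | 40 166 127.3 | 42 169 127.1 | 44 188 126.9 | 46 458 126.5 | 48 152 123.1 | 50 145 117.3 | 52 145 117.1 | 54 148 117.2 | 56 146 117.5 | 58 149 117.3 | 60 154 117.1 | 62 150 117.5 | 64 160 117.2 | 66 161 117.3 | 68 161 117.2 | 70 161 117.3 | 72 175 117.2 | 74 159 117.2 | 76 165 117.4 | 78 173 117.4 | 80 176 117.3 | 82 174 117.4 | 84 183 117.3 | 86 129 124.1 | 88 202 125.0 | 90 223 124.9 | 92 223 124.4 | 94 197 123.0 | 96 216 123.5 | 98 230 124.3 | 100 234 124.5 | 102 235 124.5 | 104 240 124.4 | 106 159 124.2 | 108 213 117.2 | 110 219 117.3 | 112 220 117.4 | 114 228 117.4 | 116 219 117.3 | 
collar s first [87.19496582 87.2295261  87.25862999] 87.64780694398299
TCP s,n [30.04  1.01] F along,lat [-0.88  1.25]
{'clock': 7.75, 'joint_pos': [0.3021, 0.3767, -0.7121, 1.8024, 0.2772, 1.0646, -0.2661], 'position': [0.5332, 0.1189, 0.0892], 'ee_rot': [0.4354, 0.5577, -0.4348, 0.5571], 'ft_force': [1.4283, -0.5571, 0.1126], 'torque': [0.0647, -0.191, 0.0037], 'grip_width': 0.3548}
```

Request:
step_arm([
  [0.02,-0.0005,0.0039,0,0],
  [0.02,-0.001,0.0039,0,0],
  [0.02,-0.001,0.0039,0,0],
  [0.02,-0.001,0.0039,0,0],
  [0.02,-0.0009,0.0039,0,0],
  [0.02,-0.001,0.0039,0,0],
  [0.02,-0.001,0.0039,0,0],
  [0.02,-0.0009,0.0039,0,0],
  [0.02,-0.0006,0.0025,0,0],
  [0.02,0,0,0,0],
])

```text
clock: 8.58
position: [0.5254, 0.1524, 0.0892]
ee_rot: [0.435, 0.558, -0.435, 0.557]
ft_force: [0.1, 0.1, -0.8]
grip_width: 0.356
```

Run:
```python
from h import *
p=camera("wrist"); W=cloud(p); save(p,"w7"); prof(W); obs()
```

```text
44 53 126.8 | 46 146 127.1 | 48 127 127.1 | 50 129 127.0 | 52 135 127.1 | 54 144 127.2 | 56 131 127.1 | 58 156 127.2 | 60 134 127.1 | 62 141 127.1 | 64 152 127.1 | 66 149 127.1 | 68 151 127.3 | 70 154 127.0 | 72 155 127.1 | 74 152 127.3 | 76 151 127.1 | 78 168 127.3 | 80 373 126.7 | 82 281 125.1 | 84 29 117.7 | 86 34 124.3 | 88 171 124.6 | 90 165 124.8 | 92 225 124.5 | 94 166 123.1 | 96 142 123.3 | 98 176 124.3 | 100 165 124.3 | 102 189 124.3 | 104 187 124.3 | 106 320 123.8 | 108 167 117.2 | 110 174 117.2 | 112 175 117.4 | 114 180 117.4 | 116 178 117.3 | 
collar s first [60.04730321 60.07557354 60.10433573] 60.784558957172734
TCP s,n [63.82  1.51] F along,lat [-0.98  0.4 ]
{'clock': 8.6333, 'joint_pos': [0.2488, 0.3815, -0.724, 1.8001, 0.2852, 1.067, -0.3343], 'position': [0.5256, 0.1518, 0.0892], 'ee_rot': [0.4353, 0.5573, -0.4351, 0.5572], 'ft_force': [0.62, -0.8566, -0.8141], 'torque': [-0.0358, -0.0181, 0.0389], 'grip_width': 0.3553}
```

Request:
step_arm([
  [0.06,0,0,0,0],
  [0.06,0,0,0,0],
  [0.06,0,0,0,0],
  [0.06,0,0,0.012,0],
  [0.06,0,0,0.025,0],
  [0.06,0,0,0.025,0],
  [0.06,0.002,-0.012,0.02,-0.02],
  [0.06,0.005,-0.03,0,-0.045],
  [0.06,0.005,-0.033,0,-0.045],
  [0.06,0.005,-0.033,0,-0.045],
  [0.06,0.005,-0.033,0,-0.045],
  [0.06,0.005,-0.033,0,-0.045],
])

```text
clock: 9.63
position: [0.5529, -0.0244, 0.1724]
ee_rot: [0.501, 0.499, -0.501, 0.5]
ft_force: [-0.3, -0.6, -0.1]
grip_width: 0.706
```

Request:
step_arm([
  [0.06,0.005,-0.033,0,-0.045],
  [0.06,0.005,-0.033,0,-0.045],
  [0.06,0.005,-0.033,0,-0.045],
  [0.06,0.005,-0.033,0,-0.045],
  [0.06,0.004,-0.021,-0.01,-0.02],
  [0.06,0,0,-0.024,0],
  [0.06,0,0,-0.024,0],
  [0.06,0,0,-0.024,0],
  [0.06,0,0,0,0],
])

```text
clock: 10.38
position: [0.5742, -0.1754, 0.0854]
ee_rot: [-0.547, -0.449, 0.549, -0.445]
ft_force: [-1.0, 0.1, 0.2]
grip_width: 0.702
```

Run:
```python
from h import *
obs(); print(heading())
p=camera("wrist"); W=cloud(p); save(p,"w8")
for q in("spacer","cap"): find(p,q,W)
x,y,z=W[...,0],W[...,1],W[...,2]
m=(x>.54)&(x<.63)&(y>-.21)&(y<-.14)&(z>.040)&(z<.06)
P=W[m]; print("spacer",P.min(0).round(4),P.max(0).round(4),np.median(P,0).round(4))
p=camera("top"); W=cloud(p); prof(W)
```

```text
{'clock': 10.3833, 'joint_pos': [0.6115, 0.4501, -0.4895, 1.665, 0.2313, 1.091, -0.1467], 'position': [0.5742, -0.1754, 0.0854], 'ee_rot': [-0.5466, -0.4492, 0.5488, -0.4453], 'ft_force': [-1.0102, 0.0707, 0.1587], 'torque': [-0.0292, 0.1078, -0.0021], 'grip_width': 0.7018}
-11.533058382430763
spacer 0.98 [169.  64.] 5769 [ 30.  91. 185.] med [ 0.469 -0.128  0.038] lo [ 0.449 -0.151  0.005] hi [ 0.481 -0.108  0.045]
spacer 0.77 [210. 268.] 2367 [ 51. 104. 198.] med [ 0.578 -0.17   0.048] lo [ 0.564 -0.184  0.025] hi [ 0.593 -0.162  0.052]
spacer 0.67 [167. 402.] 2207 [  8. 158. 155.] med [ 0.662 -0.166  0.028] lo [ 0.655 -0.182  0.005] hi [ 0.674 -0.153  0.032]
cap 0.87 [ 71. 274.] 5801 [56. 51. 46.] med [ 0.593 -0.1    0.049] lo [ 0.577 -0.123  0.04 ] hi [ 0.609 -0.078  0.052]
spacer [ 0.5616 -0.1857  0.04  ] [ 0.5946 -0.1612  0.0534] [ 0.5781 -0.1723  0.0491]
0 5 113.9 | 4 6 116.0 | 14 5 117.4 | 22 5 117.0 | 24 5 116.1 | 30 5 116.4 | 34 5 116.2 | 38 5 119.5 | 44 6 124.5 | 54 5 123.3 | 62 5 124.4 | 64 5 124.2 | 68 5 124.3 | 72 6 124.3 | 84 7 124.1 | 92 5 123.2 | 102 5 122.7 | 108 5 116.6 | 114 5 118.4 | 
collar s first [60.38871911 61.17498325 61.18052483] 61.00986778214015
TCP s,n [-266.75  -26.76] F along,lat [-0.35  1.05]
```

Request:
step_arm([
  [0.06,0.004,0.001,-0.02,0],
  [0.06,0,0,-0.02,0],
  [0.06,0,0,-0.018,0],
  [0.06,0,0,-0.0135,0],
  [0.06,0,0,0,0],
  [0.03,0,0,0,0],
  [0.02,0,0,0,0],
  [0.02,0,0,0,0],
  [0.02,0,0,0,0],
  [0.02,0,0,0,0],
  [0.02,0,0,0,0],
], force=35)

```text
clock: 11.5
position: [0.5801, -0.1746, 0.0193]
ee_rot: [-0.547, -0.447, 0.548, -0.447]
ft_force: [-10.6, 2.7, 8.7]
grip_width: 0.353
```

Run:
```python
from h import *
obs(); print(heading())
p=camera("wrist"); W=cloud(p); save(p,"w9")
find(p,"spacer",W); obs()
```

```text
{'clock': 11.5, 'joint_pos': [0.5848, 0.5376, -0.4653, 1.6976, 0.2822, 0.9746, -0.1851], 'position': [0.5801, -0.1746, 0.0193], 'ee_rot': [-0.5472, -0.4475, 0.5481, -0.4471], 'ft_force': [-10.5639, 2.6984, 8.6697], 'torque': [0.5218, 1.9772, -0.0178], 'grip_width': 0.3533}
-11.522874980710254
spacer 0.88 [198. 451.] 4841 [  2. 166. 164.] med [ 0.661 -0.165  0.027] lo [ 0.655 -0.181  0.006] hi [ 0.674 -0.153  0.032]
spacer 0.81 [270. 258.] 5504 [ 37. 105. 205.] med [ 0.58  -0.169  0.047] lo [ 0.566 -0.183  0.025] hi [ 0.595 -0.162  0.052]
spacer 0.78 [204.  17.] 2911 [ 19.  73. 150.] med [ 0.473 -0.135  0.012] lo [ 0.465 -0.153  0.003] hi [ 0.482 -0.115  0.027]
{'clock': 11.6, 'joint_pos': [0.5848, 0.5376, -0.4653, 1.6976, 0.2822, 0.9745, -0.185], 'position': [0.5801, -0.1746, 0.0193], 'ee_rot': [-0.5472, -0.4475, 0.5481, -0.4471], 'ft_force': [-9.0782, 1.4252, 8.8512], 'torque': [0.4545, 1.9894, 0.0243], 'grip_width': 0.3532}
```

View pics/w9.png

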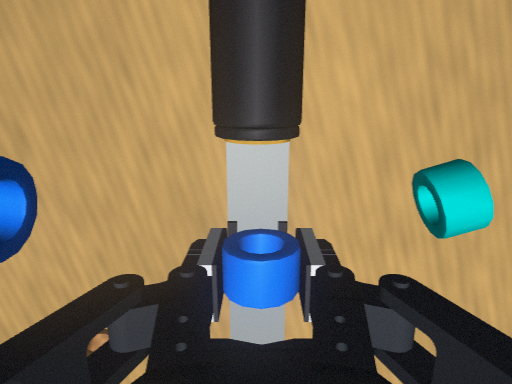

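Request:
step_arm([
  [0.05,0,0,0,0],
  [0.05,0,0,0,0],
  [0.05,0,0,0,0],
  [0.05,0,0,0,0],
])

```text
clock: 11.93
position: [0.5812, -0.1748, 0.0182]
ee_rot: [0.548, 0.447, -0.547, 0.448]
ft_force: [-0.0, 0.8, 0.8]
grip_width: 0.583
```

Run:
```python
from h import *
p=camera("wrist"); W=cloud(p)
obs()
x,y,z=W[...,0],W[...,1],W[...,2]; c=p["color"].astype(int)
m=(x>.54)&(x<.62)&(y>-.21)&(y<-.14)&(z>.034)&(z<.06)&(c[...,2]>c[...,0]*1.8)&(c[...,2]>90)
P=W[m]; print("spacer",np.percentile(P,1,0).round(4),np.percentile(P,99,0).round(4),np.median(P,0).round(4))
for b in np.arange(-.19,-.155,.004):
    q=P[(P[:,1]>b)&(P[:,1]<=b+.004)]
    if len(q)>5: print(round(b+.002,3),len(q),"x",np.percentile(q[:,0],[2,98]).round(4),"z",np.percentile(q[:,2],98).round(4), "x@top",q[q[:,2]>np.percentile(q[:,2],80)][:,0].mean().round(4))
```

```text
{'clock': 11.9833, 'joint_pos': [0.5845, 0.54, -0.4647, 1.6973, 0.2831, 0.9706, -0.1852], 'position': [0.581, -0.1748, 0.018], 'ee_rot': [0.5478, 0.4471, -0.5475, 0.4475], 'ft_force': [0.3707, 0.2958, -0.9986], 'torque': [-0.0182, -0.015, 0.0447], 'grip_width': 0.5874}
spacer [ 0.5642 -0.184   0.0353] [ 0.5944 -0.1613  0.0523] [ 0.5793 -0.171   0.0491]
-0.184 220 x [0.5739 0.5921] z 0.0515 x@top 0.5795
-0.18 661 x [0.5651 0.5923] z 0.0522 x@top 0.5776
-0.176 755 x [0.5638 0.593 ] z 0.0523 x@top 0.5782
-0.172 787 x [0.5644 0.5939] z 0.0522 x@top 0.579
-0.168 966 x [0.5653 0.5949] z 0.0521 x@top 0.58
-0.164 910 x [0.5662 0.591 ] z 0.0517 x@top 0.5797
-0.16 161 x [0.5663 0.5721] z 0.0467 x@top 0.5702
```

Request:
step_arm([
  [0.05,-0.0024,0.001,-0.0042,0],
  [0.05,0,0,0,0],
  [0.02,0,0,0,0],
  [0.02,0,0,0,0],
  [0.02,0,0,0,0],
  [0.02,0,0,0,0],
  [0.02,0,0,0,0],
])

```text
clock: 12.57
position: [0.5784, -0.1737, 0.0134]
ee_rot: [0.548, 0.447, -0.548, 0.447]
ft_force: [0.7, 1.1, -0.5]
grip_width: 0.355
```

Request:
step_arm([
  [0.02,0,0,0.012,0],
  [0.02,0,0,0.025,0],
  [0.02,0,0,0.025,0],
  [0.02,0,0.01,0.013,0],
  [0.02,-0.004,0.03,0,0.06],
  [0.02,-0.004,0.033,0,0.06],
  [0.02,-0.004,0.033,0,0.06],
  [0.02,-0.004,0.033,0,0.06],
  [0.02,-0.004,0.033,0,0.06],
  [0.02,-0.004,0.033,0,0.06],
  [0.02,-0.004,0.025,0,0.06],
  [0.02,-0.004,0.012,0,0.025],
])

```text
clock: 13.57
position: [0.5454, 0.0733, 0.0891]
ee_rot: [0.434, 0.559, -0.433, 0.559]
ft_force: [-0.1, 1.0, 0.1]
grip_width: 0.355
```

Request:
step_arm([
  [0.02,0,0,0,0],
  [0.02,0,0,0,0],
])

```text
clock: 13.73
position: [0.5462, 0.0684, 0.0886]
ee_rot: [0.435, 0.557, -0.436, 0.557]
ft_force: [0.6, -0.8, 0.3]
grip_width: 0.351
```

Run:
```python
from h import *
p=camera("wrist"); W=cloud(p); save(p,"w10"); prof(W); obs(); print(heading())
```

```text
-32 87 126.8 | -30 143 127.3 | -28 139 127.3 | -26 143 127.1 | -24 154 127.1 | -22 216 127.1 | -20 264 127.1 | -18 265 127.1 | -16 273 127.0 | -14 450 126.6 | -12 115 125.5 | 0 28 113.4 | 2 80 114.6 | 4 92 115.9 | 6 131 117.0 | 8 153 117.2 | 10 154 117.3 | 12 159 117.4 | 14 158 117.2 | 16 165 117.2 | 18 156 117.3 | 20 171 117.3 | 22 164 117.5 | 24 173 117.3 | 26 170 117.3 | 28 174 117.3 | 30 183 117.3 | 32 179 117.3 | 34 186 117.4 | 36 189 117.3 | 38 183 117.3 | 40 184 123.5 | 42 204 124.4 | 44 222 124.6 | 46 230 124.4 | 48 232 124.4 | 50 242 124.5 | 52 242 124.5 | 54 239 124.3 | 56 245 124.5 | 58 260 124.4 | 60 258 124.4 | 62 264 124.5 | 64 261 124.5 | 66 271 124.4 | 68 267 124.4 | 70 119 124.3 | 
collar s first [60.00341683 60.00591307 60.01048933] 60.12060280698374
TCP s,n [-23.4    1.36] F along,lat [-0.27 -0.5 ]
{'clock': 13.7833, 'joint_pos': [0.3692, 0.3787, -0.6795, 1.7933, 0.27, 1.064, -0.1664], 'position': [0.5465, 0.0671, 0.0885], 'ee_rot': [0.4358, 0.5564, -0.4362, 0.5569], 'ft_force': [-0.4192, -0.3844, -0.3835], 'torque': [-0.074, -0.0126, 0.0241], 'grip_width': 0.3591}
13.860770260748042
```

Request:
step_arm([
  [0.02,-0.0012,0.0048,0,0.002],
  [0.02,-0.0012,0.0048,0,0],
  [0.02,-0.0007,0.0029,0,0],
  [0.02,-0.0008,0.0029,0,0],
  [0.02,-0.0007,0.0029,0,0],
  [0.02,-0.0007,0.0029,0,0],
  [0.02,-0.0007,0.0029,0,0],
  [0.02,-0.0008,0.0029,0,0],
])

```text
clock: 14.45
position: [0.5396, 0.0944, 0.0884]
ee_rot: [0.435, 0.557, -0.435, 0.558]
ft_force: [1.3, -4.7, 0.4]
grip_width: 0.356
```

Request:
step_arm([
  [0.02,-0.0007,0.0029,0,0],
  [0.02,-0.0007,0.0029,0,0],
  [0.02,-0.0008,0.0029,0,0],
  [0.02,-0.0007,0.0029,0,0],
  [0.02,-0.0007,0.0029,0,0],
  [0.02,-0.0007,0.0029,0,0],
  [0.02,-0.0008,0.0029,0,0],
])

```text
clock: 15.03
position: [0.5343, 0.1158, 0.0884]
ee_rot: [0.435, 0.558, -0.435, 0.558]
ft_force: [1.0, -4.6, -0.3]
grip_width: 0.354
```

Run:
```python
from h import *
p=camera("wrist"); W=cloud(p); save(p,"w11"); prof(W); obs(); print(heading())
```

```text
0 14 113.5 | 2 28 114.7 | 4 38 116.0 | 6 76 117.1 | 8 97 117.3 | 10 22 117.4 | 16 36 126.5 | 18 134 127.0 | 20 143 127.0 | 22 140 127.1 | 24 150 127.2 | 26 150 127.1 | 28 144 126.9 | 30 157 127.0 | 32 158 127.0 | 34 267 126.7 | 36 403 125.5 | 38 23 117.7 | 40 19 123.7 | 42 149 124.2 | 44 149 124.4 | 46 174 124.4 | 48 158 124.4 | 50 176 124.4 | 52 163 124.5 | 54 176 124.4 | 56 174 124.4 | 58 174 124.5 | 60 178 124.4 | 62 190 124.4 | 64 177 124.4 | 66 189 124.4 | 68 188 124.5 | 70 188 124.6 | 72 193 124.4 | 74 199 124.5 | 76 206 124.5 | 78 209 124.3 | 80 269 123.5 | 82 183 117.3 | 84 185 117.4 | 86 157 124.2 | 88 228 124.8 | 90 205 124.9 | 92 224 124.6 | 94 229 123.1 | 96 230 123.7 | 98 234 124.3 | 100 245 124.5 | 102 246 124.4 | 104 240 124.3 | 106 144 124.2 | 108 211 117.5 | 110 224 117.3 | 112 231 117.4 | 114 235 117.3 | 116 238 117.3 | 
collar s first [60.00401665 60.01048677 60.02477655] 60.43149685218744
TCP s,n [27.79  1.29] F along,lat [-0.68  0.07]
{'clock': 15.0833, 'joint_pos': [0.2984, 0.3761, -0.7031, 1.8025, 0.2746, 1.0627, -0.2586], 'position': [0.5341, 0.1168, 0.0885], 'ee_rot': [0.4348, 0.5579, -0.4345, 0.5576], 'ft_force': [0.2356, -0.6435, -0.7951], 'torque': [-0.3331, 0.0156, 0.0635], 'grip_width': 0.3565}
14.14383359617783
```

Request:
step_arm([
  [0.02,-0.0006,0.0025,0,0],
  [0.02,-0.0006,0.0024,0,0],
  [0.02,-0.0006,0.0024,0,0],
  [0.02,0,0,0,0],
  [0.02,0,0,0,0],
])

```text
clock: 15.5
position: [0.5322, 0.1244, 0.0885]
ee_rot: [0.435, 0.558, -0.434, 0.557]
ft_force: [-0.8, 2.5, -0.3]
grip_width: 0.356
```

Run:
```python
from h import *
p=camera("wrist"); W=cloud(p); save(p,"w12"); prof(W); obs(); print(heading())
```

```text
6 8 115.3 | 8 79 117.2 | 10 115 117.3 | 12 101 117.2 | 14 118 117.3 | 16 98 117.1 | 18 59 117.6 | 24 10 125.8 | 26 104 126.9 | 28 143 127.1 | 30 133 126.9 | 32 151 127.2 | 34 139 127.2 | 36 156 127.1 | 38 144 127.2 | 40 152 127.0 | 42 198 127.0 | 44 337 126.5 | 46 57 124.4 | 48 150 124.2 | 50 148 124.4 | 52 163 124.4 | 54 157 124.3 | 56 164 124.4 | 58 167 124.4 | 60 162 124.6 | 62 172 124.4 | 64 171 124.5 | 66 171 124.6 | 68 180 124.4 | 70 185 124.4 | 72 181 124.3 | 74 190 124.3 | 76 184 124.4 | 78 190 124.4 | 80 185 124.5 | 82 208 124.5 | 84 194 124.3 | 86 194 123.9 | 88 196 124.8 | 90 206 124.8 | 92 227 124.6 | 94 217 122.9 | 96 192 123.7 | 98 230 124.4 | 100 228 124.4 | 102 226 124.2 | 104 214 124.3 | 106 189 124.1 | 108 206 117.4 | 110 210 117.4 | 112 210 117.4 | 114 209 117.4 | 116 220 117.3 | 
collar s first [60.00373828 60.02848301 60.04620043] 60.61198011030256
TCP s,n [35.58  1.37] F along,lat [ 3.4  -0.42]
{'clock': 15.55, 'joint_pos': [0.2875, 0.3766, -0.7065, 1.8027, 0.2749, 1.0626, -0.2723], 'position': [0.5322, 0.1244, 0.0885], 'ee_rot': [0.435, 0.5582, -0.4341, 0.5574], 'ft_force': [-1.2311, 3.1945, -0.1008], 'torque': [0.6505, 0.2006, -0.0512], 'grip_width': 0.3529}
14.166418123969486
```

Request:
step_arm([
  [0.06,0,0,0,0],
  [0.06,0,0,0,0],
  [0.06,0,0,0,0],
  [0.06,0,0,0.012,0],
  [0.06,0,0,0.025,0],
  [0.06,0,0,0.025,0],
  [0.06,0.003,-0.01,0.02,-0.03],
  [0.06,0.008,-0.03,0,-0.06],
  [0.06,0.009,-0.033,0,-0.06],
  [0.06,0.009,-0.033,0,-0.06],
  [0.06,0.009,-0.033,0,-0.06],
  [0.06,0.009,-0.033,0,-0.06],
])

```text
clock: 16.55
position: [0.58, -0.0509, 0.1717]
ee_rot: [0.522, 0.477, -0.521, 0.478]
ft_force: [0.4, 0.5, -0.0]
grip_width: 0.703
```

Request:
step_arm([
  [0.06,0.009,-0.033,0,-0.06],
  [0.06,0.005,-0.02,-0.01,-0.057],
  [0.06,0,0,-0.024,0],
  [0.06,0,0,-0.024,0],
  [0.06,0,0,-0.024,0],
  [0.06,0,0,0,0],
  [0.06,0,0,0,0],
  [0.06,0,0,0,0],
])

```text
clock: 17.22
position: [0.5946, -0.1021, 0.0904]
ee_rot: [0.548, 0.447, -0.547, 0.448]
ft_force: [0.3, -0.2, -0.3]
grip_width: 0.702
```

Run:
```python
from h import *
p=camera("wrist"); W=cloud(p); save(p,"w13"); obs(); print(heading())
find(p,"cap",W)
x,y,z=W[...,0],W[...,1],W[...,2]
m=(x>.565)&(x<.62)&(y>-.13)&(y<-.07)&(z>.036)&(z<.06); P=W[m]
print("cap",np.percentile(P,1,0).round(4),np.percentile(P,99,0).round(4),np.median(P,0).round(4))
for b in np.arange(-.126,-.074,.006):
    q=P[(P[:,1]>b)&(P[:,1]<=b+.006)]
    if len(q)>5: print(round(b+.003,3),len(q),"x",np.percentile(q[:,0],[2,98]).round(4), "z",np.percentile(q[:,2],98).round(4))
p=camera("top"); W=cloud(p); save(p,"t2"); prof(W)
```

```text
{'clock': 17.2667, 'joint_pos': [0.5086, 0.4499, -0.5201, 1.6594, 0.246, 1.0949, -0.2824], 'position': [0.5948, -0.1021, 0.0907], 'ee_rot': [0.5483, 0.4466, -0.5469, 0.4481], 'ft_force': [-0.3305, 0.417, -0.212], 'torque': [-0.0066, -0.047, 0.004], 'grip_width': 0.7023}
-11.509228858072486
cap 0.91 [207. 260.] 4469 [56. 50. 45.] med [ 0.594 -0.096  0.049] lo [ 0.577 -0.122  0.024] hi [ 0.61  -0.076  0.052]
cap [ 0.5765 -0.1228  0.0388] [ 0.6109 -0.0758  0.0521] [ 0.5936 -0.0978  0.0491]
-0.123 175 x [0.5809 0.6036] z 0.0511
-0.117 464 x [0.5755 0.6051] z 0.0518
-0.111 510 x [0.5759 0.6061] z 0.0517
-0.105 516 x [0.5773 0.6073] z 0.052
-0.099 534 x [0.5786 0.6085] z 0.0518
-0.093 556 x [0.5796 0.6101] z 0.052
-0.087 569 x [0.5808 0.6112] z 0.0519
-0.081 588 x [0.5822 0.6117] z 0.0519
-0.075 174 x [0.5831 0.5985] z 0.051
2 5 115.9 | 4 5 116.7 | 8 5 118.0 | 24 8 121.9 | 28 5 124.4 | 34 5 125.1 | 36 5 126.5 | 46 5 123.3 | 54 5 123.3 | 58 5 123.3 | 62 5 122.9 | 64 6 123.5 | 68 5 123.5 | 72 5 124.1 | 74 5 124.3 | 78 5 123.9 | 82 5 124.3 | 94 5 123.3 | 96 5 125.0 | 108 5 116.1 | 112 5 116.4 | 
collar s first [60.53231931 60.67718727 61.19058941] 60.65835443625926
TCP s,n [-199.3     7.29] F along,lat [-0.34  0.01]
```

Request:
step_arm([
  [0.06,-0.0013,0.0025,-0.02,0],
  [0.06,0,0,-0.02,0],
  [0.06,0,0,-0.02,0],
  [0.06,0,0,-0.0173,0],
  [0.06,0,0,0,0],
  [0.06,0,0,0,0],
], force=40)

```text
clock: 17.87
position: [0.5924, -0.0995, 0.0116]
ee_rot: [-0.548, -0.447, 0.548, -0.447]
ft_force: [0.4, -0.9, 1.1]
grip_width: 0.705
```

Request:
step_arm([
  [0.06,0.0009,0,0.0018,0],
  [0.04,0,0,0,0],
  [0.02,0,0,0,0],
  [0.02,0,0,0,0],
  [0.02,0,0,0,0],
  [0.02,0,0,0,0],
  [0.02,0,0,0,0],
  [0.02,0,0,0,0],
], force=40)

```text
clock: 18.53
position: [0.5941, -0.0997, 0.0144]
ee_rot: [0.548, 0.447, -0.547, 0.448]
ft_force: [-0.6, 0.4, 6.8]
grip_width: 0.35
```

Request:
step_arm([
  [0.02,0,0,0.012,0],
  [0.02,0,0,0.025,0],
  [0.02,0,0,0.025,0],
  [0.02,0,0.005,0.013,0],
  [0.02,-0.006,0.022,0,0.06],
  [0.02,-0.007,0.026,0,0.07],
  [0.02,-0.008,0.026,0,0.07],
  [0.02,-0.008,0.026,0,0.07],
  [0.02,-0.008,0.026,0,0.07],
  [0.02,-0.007,0.02,0,0.07],
  [0.02,-0.001,0.005,0,0.037],
  [0.02,0,0,0,0],
])

```text
clock: 19.53
position: [0.5471, 0.0596, 0.088]
ee_rot: [0.433, 0.559, -0.433, 0.559]
ft_force: [0.7, -0.3, -0.0]
grip_width: 0.355
```

Request:
step_arm([
  [0.02,0,0,0,0],
])

```text
clock: 19.62
position: [0.5479, 0.0568, 0.0879]
ee_rot: [0.435, 0.558, -0.435, 0.558]
ft_force: [0.4, -0.8, -0.9]
grip_width: 0.356
```

Run:
```python
from h import *
p=camera("wrist"); W=cloud(p); save(p,"w14"); prof(W); obs(); print(heading())
s=(W[...,:2]-TIP)@U*1e3; n=(W[...,:2]-TIP)@N*1e3; z=W[...,2]
for lo,hi,zl,zh in((-50,-15,.112,.13),(8,24,.112,.12),(28,44,.11,.13),(50,80,.11,.13),(-12,-14,.1,.13)):
    q=(s>lo)&(s<hi)&(z>zl)&(z<zh)&(abs(n)<20)
    if q.sum()>50:
        b=(z[q]>np.percentile(z[q],70)); print(lo,hi,"n range",np.percentile(n[q],[1,99]).round(2),"n top mean",n[q][b].mean().round(2),"z98",np.percentile(z[q],98).round(4))
im=cv2.resize(p["color"][0:384,120:400],None,fx=1.5,fy=1.5); cv2.imwrite("pics/w14c.png",im[...,::-1])
```

```text
-56 23 123.8 | -54 94 124.5 | -52 119 125.0 | -50 135 125.1 | -48 133 125.1 | -46 138 125.1 | -44 126 125.1 | -42 147 125.1 | -40 137 125.2 | -38 140 125.1 | -36 149 125.2 | -34 147 125.2 | -32 151 125.2 | -30 146 125.0 | -28 147 125.2 | -26 153 125.1 | -24 161 125.2 | -22 148 125.3 | -20 170 125.0 | -18 269 124.9 | -16 264 125.0 | -14 299 124.9 | -12 292 124.3 | 0 38 113.4 | 2 95 114.5 | 4 119 116.1 | 6 147 117.3 | 8 164 117.3 | 10 175 117.3 | 12 174 117.2 | 14 176 117.5 | 16 182 117.5 | 18 174 117.5 | 20 180 117.3 | 22 184 117.3 | 24 191 117.3 | 26 163 124.4 | 28 210 125.3 | 30 223 125.3 | 32 233 125.2 | 34 237 125.2 | 36 246 125.3 | 38 256 125.2 | 40 241 125.3 | 42 239 125.1 | 44 252 125.1 | 46 245 124.3 | 48 254 124.5 | 50 267 124.5 | 52 262 124.6 | 54 270 124.4 | 56 278 124.3 | 58 145 124.2 | Traceback (most recent call last):
  File "<stdin>", line 2, in <module>
  File "h.py", line 39, in prof
    q=m&(z>.1195)&(z<.1265); ss=np.sort(s[q&(s>60)]); print("\ncollar s first",ss[:3],np.percentile(ss,1))
                                                                                      ~~~~~~~~~~~~~^^^^^^
    return _quantile_unchecked(
        a, q, axis, out, overwrite_input, method, keepdims, weights)
    return _ureduce(a,
                    func=_quantile_ureduce_func,
    ...<5 lines>...
                    overwrite_input=overwrite_input,
                    method=method)
    r = func(a, **kwargs)
    result = _quantile(arr,
                       quantiles=q,
    ...<2 lines>...
                       out=out,
                       weights=wgt)
    slices_having_nans = np.isnan(arr[-1, ...])
                                  ~~~^^^^^^^^^
IndexError: index -1 is out of bounds for axis 0 with size 0
```

```bash
sed -i 's/,np.percentile(ss,1))/)/' h.py
cat >> h.py <<'E'
def lat(W):
    s=(W[...,:2]-TIP)@U*1e3; n=(W[...,:2]-TIP)@N*1e3; z=W[...,2]
    for lo,hi,zl,zh in((-50,-38,.112,.13),(-30,-16,.112,.13),(8,16,.112,.12),(16,24,.112,.12),(28,44,.11,.13),(46,58,.11,.13)):
        q=(s>lo)&(s<hi)&(z>zl)&(z<zh)&(abs(n)<22)
        if q.sum()>50:
            b=(z[q]>z[q].max()-.004); print(lo,hi,"n range",np.percentile(n[q],[1,99]).round(2),"top n",np.median(n[q][b]).round(2),"z98",np.percentile(z[q],98).round(4))
E
python3 - <<'E'
from h import *
p=camera("wrist"); W=cloud(p); obs(); print(heading())
t=np.array(monitor.get_obs()["position"][:2])-TIP; print(t@U,t@N)
lat(W)
im=cv2.resize(p["color"][0:384,120:400],None,fx=1.5,fy=1.5); cv2.imwrite("pics/w14c.png",im[...,::-1])
E
```

```text
{'clock': 19.7167, 'joint_pos': [0.3887, 0.3805, -0.6774, 1.7924, 0.2701, 1.0631, -0.1428], 'position': [0.5483, 0.0555, 0.0878], 'ee_rot': [0.4353, 0.557, -0.4356, 0.5572], 'ft_force': [-0.5124, -0.2277, -0.3132], 'torque': [-0.0127, -0.0162, -0.0052], 'grip_width': 0.3521}
13.970302269375617
-0.03512754335264809 0.00031124836710801247
-50 -38 n range [-16.3   16.91] top n 15.71 z98 0.1263
-30 -16 n range [-20.62  21.1 ] top n 0.11 z98 0.1281
8 16 n range [-7.49  9.98] top n 1.39 z98 0.1178
16 24 n range [-8.09 10.66] top n 1.37 z98 0.1177
28 44 n range [-14.26  15.86] top n 0.98 z98 0.1254
46 58 n range [-13.88  16.29] top n 1.21 z98 0.1247
```

View pics/w14c.png

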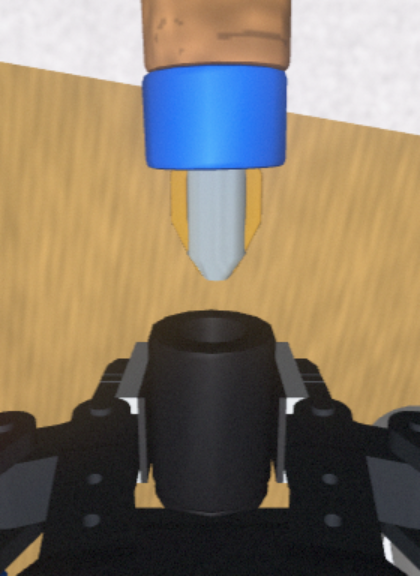

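Request:
step_arm([
  [0.02,0.0011,0.0003,0.0014,0],
  [0.02,-0.001,0.0039,0,0],
  [0.02,-0.001,0.0039,0,0],
  [0.02,-0.001,0.0039,0,0],
  [0.02,-0.0007,0.0029,0,0],
  [0.02,-0.0007,0.0029,0,0],
  [0.02,0,0,0,0],
  [0.02,0,0,0,0],
])

```text
clock: 20.38
position: [0.5448, 0.0744, 0.0893]
ee_rot: [0.435, 0.558, -0.435, 0.558]
ft_force: [-0.2, -0.3, -0.5]
grip_width: 0.353
```

Run:
```python
from h import *
p=camera("wrist"); W=cloud(p); prof(W); obs(); print(heading())
```

```text
-38 32 125.2 | -36 88 126.0 | -34 119 126.6 | -32 125 126.6 | -30 136 126.7 | -28 135 126.8 | -26 135 126.7 | -24 133 126.5 | -22 157 126.8 | -20 141 126.5 | -18 142 126.5 | -16 157 126.7 | -14 145 126.7 | -12 149 126.5 | -10 156 126.6 | -8 149 126.6 | -6 149 126.6 | -4 157 126.6 | -2 160 126.6 | 0 162 126.7 | 2 161 126.7 | 4 250 126.5 | 6 362 125.4 | 8 142 117.3 | 10 152 117.3 | 12 142 117.3 | 14 159 117.2 | 16 149 117.3 | 18 156 117.4 | 20 155 117.3 | 22 159 117.3 | 24 127 117.4 | 26 59 124.6 | 28 183 125.1 | 30 196 125.2 | 32 188 125.3 | 34 203 125.3 | 36 202 125.2 | 38 214 125.1 | 40 204 125.2 | 42 224 125.2 | 44 212 125.2 | 46 219 124.5 | 48 231 124.3 | 50 231 124.3 | 52 229 124.5 | 54 228 124.3 | 56 230 124.3 | 58 230 124.4 | 60 233 124.5 | 62 239 124.4 | 64 251 124.5 | 66 249 124.5 | 68 258 124.4 | 70 266 124.6 | 72 265 124.4 | 74 272 124.5 | 76 159 124.4 | 
collar s first [60.00643288 60.00665111 60.03126171]
TCP s,n [-16.21   1.58] F along,lat [ 0.21 -0.2 ]
{'clock': 20.4333, 'joint_pos': [0.3628, 0.378, -0.6866, 1.7939, 0.2708, 1.0655, -0.1758], 'position': [0.5449, 0.0741, 0.0893], 'ee_rot': [0.4349, 0.5575, -0.4349, 0.5576], 'ft_force': [-0.2468, 0.1555, -0.1053], 'torque': [-0.0286, 0.028, -0.0365], 'grip_width': 0.3511}
14.09809652053587
```

Request:
step_arm([
  [0.02,-0.0006,0.0024,0,0],
  [0.02,-0.0006,0.0024,0,0],
  [0.02,-0.0006,0.0024,0,0],
  [0.02,-0.0006,0.0024,0,0],
])

```text
clock: 20.77
position: [0.5428, 0.082, 0.0893]
ee_rot: [0.435, 0.557, -0.436, 0.558]
ft_force: [1.2, -5.6, -0.7]
grip_width: 0.354
```

Request:
step_arm([
  [0.02,-0.0006,0.0024,0,0],
  [0.02,-0.0006,0.0024,0,0],
  [0.02,-0.0006,0.0024,0,0],
])

```text
clock: 21.02
position: [0.5408, 0.0904, 0.0893]
ee_rot: [0.435, 0.557, -0.435, 0.558]
ft_force: [0.4, -5.6, -0.9]
grip_width: 0.352
```

Request:
step_arm([
  [0.02,-0.0002,0.001,0,0],
  [0.02,-0.0003,0.001,0,0],
  [0.02,-0.0002,0.001,0,0],
  [0.02,0,0,0,0],
])

```text
clock: 21.35
position: [0.5399, 0.094, 0.0893]
ee_rot: [0.435, 0.558, -0.435, 0.558]
ft_force: [0.2, -4.6, -0.5]
grip_width: 0.347
```

```bash
cat >> h.py <<'E'
def red(n):
    p=camera(n); W=cloud(p); c=p["color"].astype(int); z=W[...,2]
    s=(W[...,:2]-TIP)@U*1e3; nn=(W[...,:2]-TIP)@N*1e3
    m=(c[...,0]>c[...,1]*1.8)&(c[...,0]>60)&(s>75)&(s<115)&(abs(nn)<25)&(z>.08)&(z<.14)
    print(n,"red px",int(m.sum()), np.percentile(s[m],[5,95]).round(1) if m.sum() else "")
    return p,W
E
python3 - <<'E'
from h import *
for n in("scene","top"): red(n)
p,W=red("wrist"); prof(W); obs()
E
```

```text
scene red px 0 
top red px 0 
wrist red px 1129 [93.7 97.2]
-18 13 124.9 | -16 101 125.9 | -14 123 126.3 | -12 120 126.5 | -10 147 126.6 | -8 130 126.6 | -6 130 126.6 | -4 146 126.5 | -2 140 126.4 | 0 139 126.6 | 2 137 126.6 | 4 143 126.6 | 6 145 126.5 | 8 157 126.7 | 10 144 126.5 | 12 150 126.7 | 14 156 126.6 | 16 169 126.5 | 18 152 126.6 | 20 168 126.7 | 22 163 126.6 | 24 174 126.5 | 26 246 125.8 | 28 161 124.2 | 30 166 124.2 | 32 173 124.4 | 34 165 124.4 | 36 168 124.4 | 38 175 124.3 | 40 177 124.2 | 42 185 124.3 | 44 192 124.2 | 46 183 123.7 | 48 180 124.4 | 50 196 124.4 | 52 192 124.5 | 54 197 124.6 | 56 203 124.3 | 58 207 124.2 | 60 203 124.4 | 62 212 124.4 | 64 220 124.4 | 66 199 124.4 | 68 229 124.5 | 70 229 124.5 | 72 228 124.4 | 74 230 124.4 | 76 228 124.4 | 78 231 124.4 | 80 231 124.3 | 82 247 124.6 | 84 248 124.3 | 86 256 124.1 | 88 259 124.7 | 90 263 124.8 | 92 216 124.5 | 94 266 123.1 | 96 233 123.4 | 
collar s first [60.02117631 60.02949653 60.03551187]
TCP s,n [4.31 1.49] F along,lat [-3.36 -1.08]
{'clock': 21.5, 'joint_pos': [0.3341, 0.3763, -0.6957, 1.7984, 0.2725, 1.065, -0.2147], 'position': [0.5399, 0.094, 0.0893], 'ee_rot': [0.4348, 0.5576, -0.4349, 0.5575], 'ft_force': [-0.2424, -3.5221, -0.6883], 'torque': [-0.7717, 0.0227, -0.0006], 'grip_width': 0.3538}
```

Request:
step_arm([
  [0.02,-0.0001,0.0005,0,0],
  [0.02,-0.0001,0.0005,0,0],
  [0.02,-0.0002,0.0005,0,0],
  [0.02,-0.0001,0.0005,0,0],
  [0.02,-0.0001,0.0005,0,0],
  [0.02,0,0,0,0],
])

```text
clock: 22.0
position: [0.5395, 0.0956, 0.0892]
ee_rot: [0.435, 0.557, -0.435, 0.558]
ft_force: [-0.5, -6.7, 0.3]
grip_width: 0.355
```

Run:
```python
from h import *
obs(); p,W=red("wrist"); prof(W)
```

```text
{'clock': 22.0, 'joint_pos': [0.3308, 0.3762, -0.696, 1.7987, 0.2737, 1.0653, -0.2197], 'position': [0.5395, 0.0956, 0.0892], 'ee_rot': [0.4348, 0.5572, -0.4354, 0.5576], 'ft_force': [-0.4963, -6.6893, 0.3354], 'torque': [-1.3941, -0.0604, 0.0493], 'grip_width': 0.3548}
wrist red px 707 [95.  97.3]
-16 33 125.1 | -14 96 126.1 | -12 136 126.3 | -10 129 126.6 | -8 122 126.6 | -6 135 126.5 | -4 141 126.7 | -2 138 126.6 | 0 137 126.6 | 2 142 126.5 | 4 142 126.6 | 6 137 126.5 | 8 147 126.5 | 10 154 126.7 | 12 157 126.5 | 14 146 126.7 | 16 164 126.6 | 18 156 126.6 | 20 165 126.6 | 22 169 126.5 | 24 162 126.5 | 26 188 126.6 | 28 224 125.5 | 30 167 124.1 | 32 161 124.2 | 34 175 124.2 | 36 171 124.3 | 38 171 124.3 | 40 179 124.2 | 42 178 124.3 | 44 181 124.3 | 46 195 124.4 | 48 170 124.0 | 50 193 124.4 | 52 190 124.4 | 54 196 124.5 | 56 204 124.4 | 58 201 124.3 | 60 205 124.5 | 62 217 124.4 | 64 198 124.3 | 66 220 124.4 | 68 227 124.3 | 70 199 124.5 | 72 229 124.4 | 74 230 124.5 | 76 230 124.5 | 78 232 124.4 | 80 230 124.4 | 82 248 124.5 | 84 242 124.5 | 86 240 124.3 | 88 272 124.5 | 90 260 124.8 | 92 268 124.9 | 94 211 124.0 | 96 297 123.9 | 98 154 124.4 | 
collar s first [60.00878093 60.00904595 60.03331423]
TCP s,n [5.9  1.41] F along,lat [-6.67 -1.87]
```

Request:
step_arm([
  [0.02,-0.0001,0.0005,0,0],
  [0.02,-0.0001,0.0005,0,0],
  [0.02,-0.0002,0.0005,0,0],
  [0.02,0,0,0,0],
  [0.02,0,0,0,0],
  [0.02,0,0,0,0],
])

```text
clock: 22.55
position: [0.5391, 0.0969, 0.0893]
ee_rot: [0.435, 0.557, -0.435, 0.558]
ft_force: [0.7, -7.8, -0.1]
grip_width: 0.353
```

Run:
```python
from h import *
p,W=red("wrist"); prof(W)
```

```text
wrist red px 287 [96.3 97.4]
-14 65 125.6 | -12 111 126.3 | -10 120 126.4 | -8 128 126.5 | -6 141 126.5 | -4 128 126.5 | -2 145 126.6 | 0 129 126.6 | 2 147 126.6 | 4 136 126.5 | 6 142 126.6 | 8 144 126.6 | 10 145 126.4 | 12 152 126.5 | 14 157 126.6 | 16 148 126.5 | 18 167 126.6 | 20 159 126.6 | 22 165 126.5 | 24 164 126.5 | 26 172 126.6 | 28 258 126.1 | 30 149 124.4 | 32 171 124.3 | 34 171 124.3 | 36 164 124.3 | 38 171 124.4 | 40 176 124.2 | 42 175 124.3 | 44 177 124.4 | 46 174 124.4 | 48 212 124.0 | 50 161 124.0 | 52 188 124.3 | 54 198 124.3 | 56 202 124.5 | 58 193 124.4 | 60 206 124.4 | 62 205 124.6 | 64 215 124.3 | 66 200 124.5 | 68 224 124.5 | 70 226 124.4 | 72 195 124.4 | 74 231 124.3 | 76 229 124.5 | 78 231 124.4 | 80 234 124.6 | 82 242 124.4 | 84 251 124.4 | 86 248 124.4 | 88 216 124.2 | 90 297 124.7 | 92 262 124.8 | 94 254 124.6 | 96 261 123.9 | 98 271 124.3 | 100 60 123.9 | 
collar s first [60.00070604 60.00190513 60.00972019]
TCP s,n [7.29 1.39] F along,lat [-7.85 -0.73]
```

Request:
step_arm([
  [0.02,-0.0001,0.0004,0,0],
  [0.02,-0.0001,0.0004,0,0],
  [0.02,-0.0001,0.0003,0,0],
  [0.02,0,0,0,0],
  [0.02,0,0,0,0],
  [0.02,0,0,0,0],
])

```text
clock: 23.1
position: [0.5388, 0.0979, 0.0893]
ee_rot: [0.435, 0.557, -0.436, 0.558]
ft_force: [0.9, -7.5, -0.7]
grip_width: 0.355
```

Run:
```python
from h import *
p,W=red("wrist"); prof(W) if 0 else obs()
```

```text
wrist red px 80 [90.7 91.2]
{'clock': 23.15, 'joint_pos': [0.3272, 0.3759, -0.6969, 1.7992, 0.2742, 1.0653, -0.2248], 'position': [0.5388, 0.0979, 0.0892], 'ee_rot': [0.4347, 0.5571, -0.4355, 0.5576], 'ft_force': [-0.119, -7.7601, 0.3476], 'torque': [-1.5692, -0.0147, 0.0648], 'grip_width': 0.3534}
```

Request:
step_arm([
  [0.02,-0.0001,0.0004,0,0],
  [0.02,-0.0001,0.0004,0,0],
  [0.02,0,0,0,0],
  [0.02,0,0,0,0],
])

```text
clock: 23.48
position: [0.5387, 0.0981, 0.0892]
ee_rot: [0.435, 0.557, -0.436, 0.558]
ft_force: [-0.2, -9.5, 0.6]
grip_width: 0.354
```

Run:
```python
from h import *
p,W=red("wrist"); obs(); prof(W)
im=cv2.resize(p["color"][60:330,130:390],None,fx=2.2,fy=2.2); cv2.imwrite("pics/w20.png",im[...,::-1])
```

```text
wrist red px 84 [90.9 91.5]
{'clock': 23.5333, 'joint_pos': [0.3262, 0.3758, -0.6968, 1.7994, 0.2747, 1.0655, -0.2263], 'position': [0.5387, 0.0982, 0.0892], 'ee_rot': [0.4346, 0.5569, -0.4358, 0.5577], 'ft_force': [1.0182, -8.9685, 0.51], 'torque': [-1.7937, -0.0688, 0.092], 'grip_width': 0.3551}
-12 94 125.7 | -10 108 126.5 | -8 122 126.6 | -6 138 126.8 | -4 130 126.5 | -2 140 126.6 | 0 137 126.7 | 2 138 126.5 | 4 141 126.4 | 6 145 126.6 | 8 144 126.4 | 10 149 126.4 | 12 150 126.6 | 14 159 126.6 | 16 145 126.6 | 18 155 126.6 | 20 161 126.7 | 22 160 126.5 | 24 164 126.5 | 26 166 126.4 | 28 176 126.5 | 30 242 125.7 | 32 156 124.1 | 34 167 124.3 | 36 171 124.2 | 38 168 124.5 | 40 174 124.3 | 42 176 124.3 | 44 181 124.4 | 46 176 124.3 | 48 188 124.4 | 50 184 123.9 | 52 187 124.3 | 54 189 124.4 | 56 206 124.3 | 58 196 124.5 | 60 199 124.4 | 62 211 124.3 | 64 202 124.6 | 66 211 124.4 | 68 213 124.5 | 70 204 124.3 | 72 223 124.4 | 74 227 124.5 | 76 225 124.6 | 78 226 124.5 | 80 235 124.5 | 82 244 124.3 | 84 234 124.4 | 86 242 124.5 | 88 249 124.4 | 90 256 124.4 | 92 264 125.0 | 94 257 124.8 | 96 250 124.5 | 98 264 124.4 | 100 232 124.3 | 
collar s first [60.00093111 60.00222209 60.02494455]
TCP s,n [8.6  1.29] F along,lat [-8.95 -1.17]
```

View pics/w20.png

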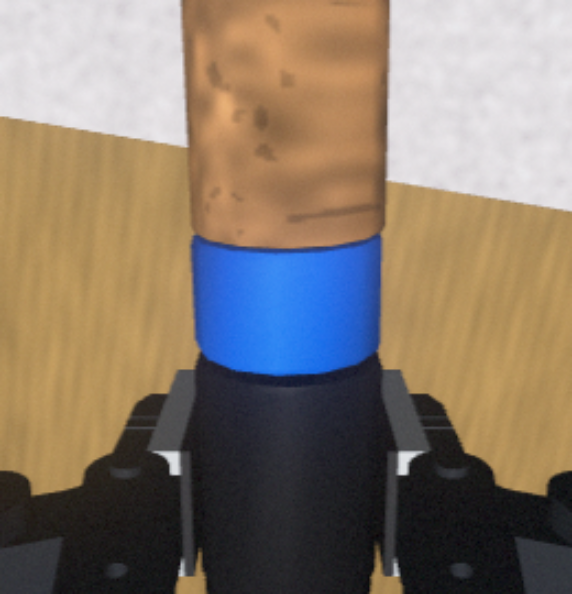

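Request:
step_arm([
  [0.02,-0.0001,0.0005,0,0],
  [0.02,-0.0001,0.0005,0,0],
  [0.02,0,0,0,0],
  [0.02,0,0,0,0],
  [0.02,0,0,0,0],
])

```text
clock: 23.95
position: [0.5386, 0.0982, 0.0892]
ee_rot: [0.435, 0.556, -0.436, 0.558]
ft_force: [0.1, -12.3, 0.9]
grip_width: 0.352
```

Request:
step_arm([
  [0.06,0,0,0,0],
  [0.06,0,0,0,0],
  [0.06,0,0,0,0],
  [0.06,0,0,0,0],
  [0.06,0,0,0.012,0],
  [0.06,0,0,0.025,0],
  [0.06,0,0,0.025,0],
  [0.06,0,0,0.025,0],
  [0.06,0.008,-0.03,0.01,0],
  [0.06,0.008,-0.03,0,0],
  [0.06,0.003,-0.01,0,0],
  [0.06,0,0,0,0],
])

```text
clock: 24.95
position: [0.5581, 0.0274, 0.187]
ee_rot: [0.436, 0.556, -0.436, 0.557]
ft_force: [0.4, -0.3, -0.2]
grip_width: 0.705
```

Run:
```python
from h import *
p,W=red("wrist"); obs(); prof(W); lat(W); save(p,"w21")
ps,Ws=red("scene"); prof(Ws)
pt,Wt=red("top")
for q in("cup","spool"): find(pt,q,Wt)
im=np.vstack([cv2.resize(p["color"][0:300,130:390],(520,600))[:,:]]) 
im2=cv2.resize(ps["color"][80:170,260:340],(280,315),interpolation=cv2.INTER_CUBIC)
o=np.zeros((600,800,3),np.uint8); o[:,:520]=im; o[:315,520:]=im2; cv2.imwrite("pics/fin.png",o[...,::-1])
```

```text
wrist red px 0 
{'clock': 25.0, 'joint_pos': [0.4498, 0.2875, -0.6874, 1.6718, 0.1906, 1.2503, -0.0343], 'position': [0.5575, 0.0298, 0.1868], 'ee_rot': [0.4357, 0.557, -0.4355, 0.557], 'ft_force': [0.4484, 0.5704, 0.068], 'torque': [0.0, -0.0025, -0.024], 'grip_width': 0.7046}
-18 27 122.4 | -16 51 125.5 | -14 57 125.9 | -12 54 125.9 | -10 65 126.8 | -8 56 126.8 | -6 62 126.6 | -4 68 126.6 | -2 51 126.7 | 0 68 126.5 | 2 57 126.9 | 4 64 126.7 | 6 71 126.5 | 8 66 126.8 | 10 60 126.6 | 12 72 126.5 | 14 70 126.9 | 16 66 126.6 | 18 62 127.1 | 20 70 127.0 | 22 72 126.7 | 24 71 126.9 | 26 73 126.8 | 28 66 126.6 | 30 61 124.9 | 32 68 124.2 | 34 74 124.3 | 36 68 124.5 | 38 73 124.4 | 40 72 124.2 | 42 72 124.2 | 44 71 124.5 | 46 74 124.3 | 48 72 124.5 | 50 54 124.0 | 
collar s first []
TCP s,n [-62.29   3.11] F along,lat [0.45 0.57]
-30 -16 n range [-10.14  12.43] top n 1.13 z98 0.1234
8 16 n range [-14.23  16.7 ] top n -10.94 z98 0.1199
16 24 n range [-14.14  16.57] top n -10.74 z98 0.1198
28 44 n range [-14.33  15.75] top n 0.85 z98 0.1258
46 58 n range [-14.31  15.74] top n 0.68 z98 0.1245
scene red px 0 
-20 19 118.6 | -18 19 124.7 | -16 7 125.2 | -8 7 126.5 | 52 5 125.4 | 
collar s first [61.94201558 63.53342854 64.38824219]
TCP s,n [-60.63   3.15] F along,lat [0.23 0.03]
top red px 0 
cup 0.85 [147. 246.] 494 [149. 146. 146.] med [ 0.676 -0.005  0.007] lo [ 0.624 -0.032  0.   ] hi [0.695 0.02  0.141]
```

View pics/fin.png

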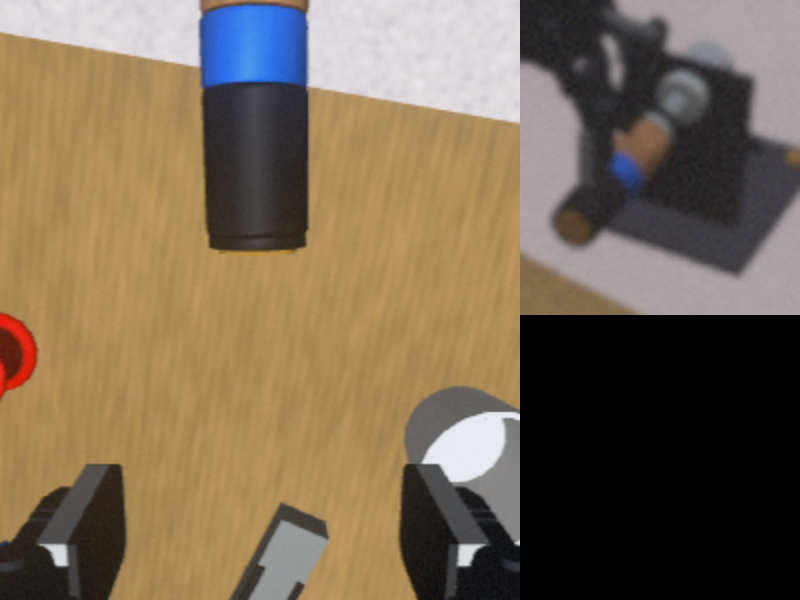

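Request:
step_arm([
  [0.06,-0.007,0.029,0,0],
  [0.06,-0.007,0.029,0,0],
  [0.06,-0.007,0.029,0,0],
  [0.06,0,0,0,0],
  [0.06,0,0,0,0],
])

```text
clock: 25.62
position: [0.5353, 0.121, 0.1866]
ee_rot: [0.434, 0.559, -0.433, 0.559]
ft_force: [0.3, -0.6, -0.5]
grip_width: 0.703
```

Run:
```python
from h import *
p,W=red("wrist"); prof(W)
im=cv2.resize(p["color"][0:260,150:370],None,fx=2.2,fy=2.2); cv2.imwrite("pics/w22.png",im[...,::-1])
```

```text
wrist red px 42 [90.7 97.2]
-16 16 125.8 | -14 45 126.2 | -12 39 126.4 | -10 42 126.6 | -8 46 127.1 | -6 47 126.7 | -4 44 126.5 | -2 45 126.5 | 0 45 126.6 | 2 47 126.7 | 4 44 126.9 | 6 44 126.5 | 8 49 126.6 | 10 49 126.9 | 12 44 126.7 | 14 47 126.9 | 16 48 126.8 | 18 48 126.9 | 20 43 126.7 | 22 55 126.6 | 24 50 126.3 | 26 41 126.4 | 28 53 126.9 | 30 65 125.5 | 32 47 124.3 | 34 50 124.1 | 36 49 124.3 | 38 49 124.2 | 40 51 124.5 | 42 47 124.2 | 44 53 124.3 | 46 53 124.2 | 48 57 124.2 | 50 50 124.1 | 52 55 124.5 | 54 54 124.3 | 56 55 124.3 | 58 53 124.4 | 60 52 124.6 | 62 58 124.1 | 64 57 124.5 | 66 54 124.5 | 68 55 124.6 | 70 59 124.5 | 72 52 124.4 | 74 62 124.2 | 76 56 124.8 | 78 56 124.5 | 80 63 124.6 | 82 54 124.6 | 84 64 124.6 | 86 51 124.3 | 88 68 124.4 | 90 51 124.4 | 92 68 125.0 | 94 54 124.9 | 96 65 124.5 | 98 68 124.4 | 100 51 124.3 | 102 68 124.4 | 104 70 124.4 | 106 53 123.9 | 108 48 117.3 | 110 65 117.5 | 112 56 117.3 | 114 62 117.1 | 116 66 117.6 | 
collar s first [60.01171582 60.06919165 60.1186764 ]
TCP s,n [29.59  3.65] F along,lat [-0.87  0.37]
```

Run:
```python
from h import *
p=camera("wrist"); W=cloud(p); c=p["color"].astype(int); z=W[...,2]
s=(W[...,:2]-TIP)@U*1e3; nn=(W[...,:2]-TIP)@N*1e3
for b in np.arange(88,102,.5):
    q=(s>=b)&(s<b+.5)&(abs(nn-1)<6)&(z>.11)&(z<.135)
    if q.sum(): print(b,q.sum(),c[q].mean(0).round(),round(np.median(z[q])*1e3,1))
q=(s>94)&(s<100)&(c[...,0]>c[...,1]*1.8)&(c[...,0]>60)&(z>.08)&(z<.14)&(abs(nn)<25)
print(q.sum(), c[q][:8].tolist(), np.argwhere(q)[:8].tolist(), z[q][:8])
```

```text
88.0 20 [136. 103.  74.] 123.1
88.5 20 [135. 102.  74.] 123.2
89.0 13 [136. 102.  75.] 122.6
89.5 7 [133. 101.  73.] 123.7
90.0 20 [134. 101.  74.] 123.0
90.5 20 [120.  66.  58.] 122.2
91.0 20 [150. 158. 165.] 123.8
91.5 20 [159. 168. 178.] 123.9
92.0 20 [159. 168. 177.] 124.0
92.5 19 [158. 167. 177.] 124.3
93.0 20 [158. 167. 176.] 123.6
93.5 6 [158. 168. 176.] 123.8
94.0 14 [157. 167. 176.] 123.9
94.5 20 [158. 168. 177.] 123.7
95.0 20 [159. 169. 178.] 123.7
95.5 20 [160. 169. 178.] 124.1
96.0 20 [160. 169. 178.] 123.8
96.5 20 [169.  88.  89.] 123.1
97.0 20 [78. 47. 48.] 122.6
97.5 20 [54. 53. 55.] 123.4
98.0 20 [59. 58. 59.] 123.4
98.5 10 [62. 61. 63.] 123.4
99.0 10 [56. 55. 56.] 123.6
99.5 20 [58. 57. 60.] 123.3
100.0 21 [58. 56. 58.] 123.3
100.5 20 [58. 58. 59.] 123.3
101.0 21 [58. 57. 60.] 123.4
101.5 20 [58. 57. 60.] 123.3
31 [[75, 40, 44], [144, 78, 81], [150, 82, 84], [153, 81, 84], [160, 85, 86], [164, 84, 86], [164, 85, 84], [164, 84, 84]] [[93, 254], [94, 240], [94, 241], [94, 242], [94, 243], [94, 244], [94, 245], [94, 246]] [0.12403079 0.11988391 0.11979151 0.12015921 0.12118199 0.12071183
 0.12197037 0.1228676 ]
```

Request:
step_arm([
  [0.06,0,0,0,0],
  [0.06,0,0,0,0],
  [0.06,0,0,0,0],
  [0.06,0,0,0,0],
  [0.06,0,0,0,0],
  [0.06,0,0,0,0],
  [0.06,0,0,0,0],
  [0.06,0,0,0,0],
  [0.06,0,0,0,0],
  [0.06,0,0,0,0],
  [0.06,0,0,0,0],
  [0.06,0,0,0,0],
])

```text
clock: 26.72
position: [0.5363, 0.1179, 0.1863]
ee_rot: [0.435, 0.558, -0.435, 0.558]
ft_force: [0.2, 0.4, -0.2]
grip_width: 0.709
```

Run:
```python
from h import *
obs()
p=camera("wrist"); W=cloud(p); c=p["color"].astype(int); z=W[...,2]
s=(W[...,:2]-TIP)@U*1e3; nn=(W[...,:2]-TIP)@N*1e3
for b in np.arange(95.5,98.5,.5):
    q=(s>=b)&(s<b+.5)&(abs(nn-1)<6)&(z>.11)&(z<.135)
    if q.sum(): print(b,q.sum(),c[q].mean(0).round(),round(np.median(z[q])*1e3,1))
q=(s>94)&(s<100)&(c[...,0]>c[...,1]*1.8)&(c[...,0]>60)&(z>.08)&(z<.14)&(abs(nn)<25)
print(q.sum()); print(c[85:100,252].tolist())
```

```text
{'clock': 26.7167, 'joint_pos': [0.3352, 0.2765, -0.7379, 1.6936, 0.1949, 1.2467, -0.2002], 'position': [0.5363, 0.1179, 0.1863], 'ee_rot': [0.4349, 0.5576, -0.4348, 0.5576], 'ft_force': [0.1524, 0.3555, -0.2061], 'torque': [-0.0026, 0.0055, -0.0137], 'grip_width': 0.7089}
95.5 21 [159. 168. 177.] 124.2
96.0 21 [159. 168. 177.] 123.7
96.5 21 [161. 123. 126.] 123.6
97.0 21 [116.  45.  44.] 122.0
97.5 21 [53. 52. 53.] 123.1
98.0 21 [58. 56. 58.] 123.2
38
[[63, 61, 66], [65, 62, 67], [65, 67, 67], [62, 60, 61], [66, 65, 68], [57, 51, 55], [118, 45, 46], [162, 126, 127], [158, 167, 176], [161, 171, 180], [160, 169, 178], [160, 169, 179], [155, 166, 175], [154, 166, 174], [161, 171, 178]]
```

```bash
python3 -c "
from h import *
print(ticket.hand_in()); obs()"
```

```text
the job is handed in; nothing more can be done
None
the job is handed in; nothing more can be done
```

The grip is built on the spindle in the right order: cork sleeve, then the blue spacer, then the black cap with its open end against the spacer. I handed the job in at about 27 s on the robot's clock. No verdict is reported, so the result below rests on my own checks.

- **Pushing on:** I pushed the cap in sub-millimetre steps. At the end, a further 1 mm of commanded travel moved nothing, while the push on the tool rose from about 9.5 N to 12.3 N. I took that as the hard stop. The largest force I read at the spindle was about 12 N.
- **Final position:** After I let go, the depth profile showed no visible gaps. The cap's centre is about 8 mm from the tip, the spacer about 41 mm and the cork about 71 mm. The parts sit about 2 mm or less from the spindle axis in height, by the measured tops.
- **Red band:** One check did not fully agree. From above, with everything released, a red sliver of about 0.35 mm still shows behind the collar. It was not visible from the pushing viewpoint, and it did not grow over the next second. I estimate the spring load on the cork at about 2.6 N, against the 1.6 N needed, but I could not measure it directly.
- **Grasping the spacer:** My first grip on it was off-centre and pushed on the tool with about 11 N sideways. I opened, re-centred and gripped again before lifting.
- **Cup and spool:** I never touched the cup or the spool. The final network check found the cup within a few millimetres of its starting place. It missed the spool, but a late wrist picture shows the spool still standing.

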